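# Unlock and empty the well-plate holder

## Robot

A 7-joint arm with a two-finger parallel gripper is mounted at the origin on the work surface. World frame = base frame: x ahead of the robot, y to its left, z up, the work surface at z = 0. Lengths are in m, angles in rad, forces in N, time in s.
With the tool pointing down it reaches from about 0.425 to 0.8 m from the base axis. Payload 8.3 kg.
Tool frame: the origin (TCP) lies midway between the tips of the shut fingers; the grasp point (between the pads) lies 19 mm behind it (r.tcp_to_grasp is the distance from the TCP to the grasp point, in m); z points along the fingers, y is the line along which they close (so a half turn about z gives the same grasp; the last joint's range is limited). The gripper opens to 85 mm and grips with 20 to 120 N. Pads are 22 mm wide; open, the fingers measure 114 mm over their backs; the gripper's body (76 mm by 85 mm) begins 54 mm behind the grasp point. The pads swing forward as they close: fully open they stand 13 mm farther back than shut.
Start: joints at [-1.258, 0.383, 0.016, 1.37, -0.006, 1.388, -0.046], TCP at [0.229, 0.581, 0.231] pointing down, gripper open.
Joint ranges: [-2.95, 2.95], [-0.25, 2.06], [-1.52, 1.56], [0.18, 2.33], [-1.44, 4.58], [0.02, 2.06], [-3.01, 3.01]. Speed limits (rad/s): [2.39, 2.39, 3.01, 3.01, 3.14, 3.14, 3.14].

## Interface

Orientations are given as a unit quaternion [w, x, y, z].
In Python, from bench import r gives the robot as it stands.
- The arm moves only by the tool servo_tool, never from a script. Its argument "motion" is a list of rows, each a list of 7 numbers: the shift along the tool's x, y, z in units of 30 cm (1.0 is 30 cm), then the turn, a rotation vector about the tool's x, y, z in units of 30 degrees (1.0 is 30 degrees), then the opening, from 0 (shut) to 1 (fully open). In form: [[tx, ty, tz, ax, ay, az, fingers], ...]. A call has exactly 10 rows; each row is the pose to reach, as a shift and turn from the pose commanded when the call began, along the tool's axes at that moment; what a row does not reach only later rows make up. A row lasts 1/8 s, in which the tool goes at most 62.5 mm and 10.7 degrees, less where a joint would pass 70% of its speed; a pose out of reach is approached as far as the arm can. A call with a number of a shift or a turn outside -1 to 1 is refused whole. A call with a gripper value outside its range is refused whole. The fingers move at their own pace and stop on an object; the grip force is fixed at half the most. Time passes only in rows, so rows that repeat a pose let the fingers close, or fill a call up. It gives the time, the measured TCP pose, the force, the opening and the grip force at its end, in the units of the state.
- r.observe(): the state, without advancing time (a new reading comes with each control period).
- r.camera(name): name is "scene" or "top" or "wrist"; returns the picture (420x560x3 uint8, red, green, blue); there is no depth.
- r.camera_model(name): a dict with "mtx" (3x3 intrinsics, pixels), "xyz" and "rotation" of the camera in the world. Camera axes: x right, y up, looking along -z (the intrinsics and any distortion apply to the point x, -y, -z); pixel columns grow to the right and rows downward; lengths in m; the calibration is good to about 2 mm. A picture is of the moment at which its call begins: read the wrist's pose just before it. camera_model takes no time and is no camera call; for the wrist camera it gives the pose at the moment of the call.
- r.finish_job(): hands the job in; it is judged then, once.
The state is a dict: "clock": time; "qpos": joint angles; "qd": joint speeds; "joint_torque": joint torques, N m; "tool_pos": TCP position; "orientation": TCP orientation; "force": force on the tool from outside, world axes, zero at the start; "torque": the same for the moment, N m; "width": opening from 0.0 (shut) to 1.0 (fully open); "finger_force": force on a finger pad.
Only numpy, scipy, OpenCV 4.12 (cv2) and the standard library are available. Lean on these libraries where they do the work, as an engineer would, in place of code of your own. Each camera call takes 0.05 s, during which the arm holds its last target. There are 200 camera calls.

## Task

Take the mallet by its handle and knock all three lock pins of the aluminium plate holder fully down with it, empty nests' pins too, before you tip any plate, and stand the mallet upright back on its black disc. Then get every white well plate out of its recess by pressing down the edge beside the pin so that the other end tips up, and lay the plates flat, wells up and side by side, on the pink mat; press the emptied nests' floors level again. Do not push the pins by hand, and leave the other things on the bench where they are.

Things in the scene. Friction and masses are not known exactly. Their poses are not given: they have to be found in the camera images.
- holder: Aluminium plate holder fixed on the bench, 165 x 225 mm, 45 mm high, with three recessed nests side by side at its y = -70, 0, +70 mm and three upright steel lock pins at its x = -55 mm, one per nest. Origin on the bench under the holder; x along the nests, from the pins' end to the other end; z up.
- mat: Thin pink ribbed rubber mat fixed on the bench, 180 mm (its x) by 240 mm (its y), 3 mm thick. Origin under its centre, on the bench.
- disc: Black rubber disc fixed on the bench, 90 mm across, 4 mm thick: the mallet's place. Origin under its centre, on the bench.
- mallet_c (a point): Centre of the round mallet, half-way up. It stands on its head on the disc: black rubber head 56 mm across and 55 mm high, its flat underside is the striking face, and a straight round wooden handle 28 mm across rises from it; 150 mm tall in all (this point is 75 mm above the face), about 0.4 kg, most of it in the head. z is its axis, from face to handle end.
- pin0_top (a point): Centre of the top of lock pin 0 (nest at holder y = -70 mm): steel pin with a head 24 mm across and 8 mm thick, its axis 25 mm beyond the end of the plate, standing 32 mm above the holder's top when up and 16 mm when fully down. It moves with the pin.
- pin0 (a joint): How far lock pin 0 is driven down, m: 0 up, 0.016 fully down. Stiff sprung pin: takes about 10 to 13 N slowly, more when struck fast, and its friction keeps it where it is driven. While up, a foot on it props the pin end of the plate so that the plate cannot be tipped.
- rocker0 (a joint): Tilt (rad) of the floor of nest 0: 0 level, 0.38 fully tipped, pin end sunk and other end up, clear of the holder's top. About 4 to 6 N pressed on the plate 12 to 20 mm from its pin end tips it; it stays as left, and 2 to 3 N on the raised end of the bare floor (13 mm below the holder's top when level) brings it back. It turns about a line across the nest at the plate's underside, 10 mm to the pin side of the plate's centre.
- plate0_c (a point): Centre of white plastic well plate 0 (may be absent), 100 x 50 x 12 mm, 0.12 kg. x along its length (at first away from the pin), z up, out of the side with the wells. Starts level in nest 0, a recess 107 x 54 mm centred at holder x = 20, y = -70 mm: its top 1 mm below the holder's top, 2 mm free at sides and far end, 5 mm at the pin end, no room for fingers.
- pin1_top (a point): Centre of the top of lock pin 1 (nest at holder y = 0 mm): steel pin with a head 24 mm across and 8 mm thick, its axis 25 mm beyond the end of the plate, standing 32 mm above the holder's top when up and 16 mm when fully down. It moves with the pin.
- pin1 (a joint): How far lock pin 1 is driven down, m: 0 up, 0.016 fully down. Stiff sprung pin: takes about 10 to 13 N slowly, more when struck fast, and its friction keeps it where it is driven. While up, a foot on it props the pin end of the plate so that the plate cannot be tipped.
- rocker1 (a joint): Tilt (rad) of the floor of nest 1: 0 level, 0.38 fully tipped, pin end sunk and other end up, clear of the holder's top. About 4 to 6 N pressed on the plate 12 to 20 mm from its pin end tips it; it stays as left, and 2 to 3 N on the raised end of the bare floor (13 mm below the holder's top when level) brings it back. It turns about a line across the nest at the plate's underside, 10 mm to the pin side of the plate's centre.
- plate1_c (a point): Centre of white plastic well plate 1 (may be absent), 100 x 50 x 12 mm, 0.12 kg. x along its length (at first away from the pin), z up, out of the side with the wells. Starts level in nest 1, a recess 107 x 54 mm centred at holder x = 20, y = 0 mm: its top 1 mm below the holder's top, 2 mm free at sides and far end, 5 mm at the pin end, no room for fingers.
- pin2_top (a point): Centre of the top of lock pin 2 (nest at holder y = 70 mm): steel pin with a head 24 mm across and 8 mm thick, its axis 25 mm beyond the end of the plate, standing 32 mm above the holder's top when up and 16 mm when fully down. It moves with the pin.
- pin2 (a joint): How far lock pin 2 is driven down, m: 0 up, 0.016 fully down. Stiff sprung pin: takes about 10 to 13 N slowly, more when struck fast, and its friction keeps it where it is driven. While up, a foot on it props the pin end of the plate so that the plate cannot be tipped.
- rocker2 (a joint): Tilt (rad) of the floor of nest 2: 0 level, 0.38 fully tipped, pin end sunk and other end up, clear of the holder's top. About 4 to 6 N pressed on the plate 12 to 20 mm from its pin end tips it; it stays as left, and 2 to 3 N on the raised end of the bare floor (13 mm below the holder's top when level) brings it back. It turns about a line across the nest at the plate's underside, 10 mm to the pin side of the plate's centre.
- plate2_c (a point): Centre of white plastic well plate 2 (may be absent), 100 x 50 x 12 mm, 0.12 kg. x along its length (at first away from the pin), z up, out of the side with the wells. Starts level in nest 2, a recess 107 x 54 mm centred at holder x = 20, y = 70 mm: its top 1 mm below the holder's top, 2 mm free at sides and far end, 5 mm at the pin end, no room for fingers.
- tuberack: White tube rack with red-capped tubes, 50 x 90 mm, 76 mm high, beside the mallet's disc. Bystander: leave alone. Origin under its centre.
- jar: Small closed jar, 54 mm across, 65 mm high, beside the mallet's disc. Bystander: leave alone. Origin under its centre.
- reagent: Amber bottle, 66 mm across, 140 mm high. Bystander: leave alone. Origin under its centre.
- glovebox: White card glove box 110 x 220 x 70 mm. Bystander: leave alone. Origin under its centre.
- tipcup: Clear plastic cup 70 mm across, 80 mm high. Bystander: leave alone. Origin under its centre.
- caprack: Green tube rack with white caps, 50 x 150 mm, 76 mm high. Bystander: leave alone. Origin under its centre.
- tongs: Steel tongs, 150 mm long. Bystander: leave alone. Origin under its centre.
Not all that is in view belongs to the job. What is shaped like the part that bears plate0_c but purple is not meant.

How it is judged:
On the way:
1. all three lock pins are driven down (value of joint each of pin0, pin1, pin2 above 0.012 m), for 0.2 s.
At the end, for the whole second after the job is handed in: Pins at least 12 of 16 mm down; nest floors level (0.09 rad); each plate still, flat (0.1 rad), wells up, directly on the mat, its centre within 60 mm (mat x) and 105 mm (mat y) of the mat's; the mallet still and upright (0.08 rad) on its disc, within 25 mm of its centre (all of step 1 and value of joint each of rocker0, rocker1, rocker2 below 0.09 rad and x of plate0_c in the frame of mat between -0.06 and 0.06 m and y of plate0_c in the frame of mat between -0.105 and 0.105 m and angle between each of plate0_c, plate1_c, plate2_c's own z axis and vertical below 0.1 rad and height (world z) of each of plate0_c, plate1_c, plate2_c below 0.014 m and linear speed of each of plate0, plate1, plate2, mallet below 0.02 m/s and x of plate1_c in the frame of mat between -0.06 and 0.06 m and y of plate1_c in the frame of mat between -0.105 and 0.105 m and x of plate2_c in the frame of mat between -0.06 and 0.06 m and y of plate2_c in the frame of mat between -0.105 and 0.105 m and horizontal distance between mallet_c and disc below 0.025 m and angle between mallet_c's own z axis and vertical below 0.08 rad and height (world z) of mallet_c below 0.084 m); the robot touches nothing.
It fails at once if a lock pin is pushed by the hand and not by the mallet ((contact force between any of the fingers, the arm and pin0 above 3 N and value of joint pin0 below 0.01 m) or (contact force between any of the fingers, the arm and pin1 above 3 N and value of joint pin1 below 0.01 m) or (contact force between any of the fingers, the arm and pin2 above 3 N and value of joint pin2 below 0.01 m)).
It fails at once if a nest is tipped before its lock pin is down ((value of joint rocker0 above 0.12 rad and value of joint pin0 below 0.01 m) or (value of joint rocker1 above 0.12 rad and value of joint pin1 below 0.01 m) or (value of joint rocker2 above 0.12 rad and value of joint pin2 below 0.01 m)).
It fails at once if a bystander is displaced by more than 40 mm (distance of any of tuberack, jar, reagent, glovebox, tipcup, caprack, tongs from where it was at the start of the episode above 0.04 m).
Of plate0, plate1, plate2 only 2 to 3 are there at a start; the rules pass over those that are not, and their reading is None.
At some moment in a run one of plate0, plate1, plate2 may be knocked a few centimetres aside while the robot is not near it.
It also fails if it takes over 210 s, if anything falls off the work surface, if the arm or the gripper's body presses on something with over 40 N, if the wrist force passes 120 N, or if a joint passes its speed limit or range.

## Working session

There is one attempt and no reset: what is moved stays moved. The work goes in short steps, Python scripts to look and compute and a tool call to move; the robot and the scene stay as the last step left them, time stands still between calls to the robot, and variables do not carry over. Pictures are saved under pics/ and viewed, at most 14 in all, crops included, and the job is handed in when it is done.

Besides the shell and the picture viewer there is one more tool, called after "Request:" by a JSON object that holds its "op" and its "data". servo_tool: Moves the arm, as the interface text tells. Its arguments: {"type":"object","properties":{"motion":{"type":"array"}},"required":["motion"]}

```bash
mkdir -p pics; ls; python3 - <<'E'
from bench import r
import cv2
s=r.observe();print({k:(v if not hasattr(v,'round') else v) for k,v in s.items()}, r.tcp_to_grasp)
for n in("scene","top"):
    cv2.imwrite(f"pics/{n}0.png",r.camera(n)[:,:,::-1]);m=r.camera_model(n);print(n,m)
E
```

```text
pics
{'clock': 0.0, 'qpos': array([-1.25788983,  0.38426178,  0.01639744,  1.37121168, -0.00629349,
        1.38819738, -0.04652032]), 'qd': array([-0.00049594, -0.00019728, -0.00042475, -0.00041858, -0.00042549,
        0.00160289,  0.00021638]), 'joint_torque': array([-2.76720593e-04, -6.27584910e+01,  8.44363198e-01, -3.71827018e+01,
        1.66629825e-02,  1.38549533e-02, -3.22458177e-06]), 'tool_pos': array([0.22917873, 0.5808988 , 0.23023829]), 'orientation': array([-1.62560653e-04,  1.86788316e-01,  9.82399662e-01, -1.00105119e-03]), 'force': array([-0.29022282,  0.10809263,  0.28052305]), 'torque': array([ 0.01534818,  0.03802574, -0.01680426]), 'finger_force': 0.0, 'width': 1.0001090722762818} 0.0187
scene {'mtx': array([[432.7787319 ,   0.        , 277.98109226],
       [  0.        , 432.7787319 , 208.22368227],
       [  0.        ,   0.        ,   1.        ]]), 'xyz': array([ 0.94168899, -0.75180519,  1.02326776]), 'rotation': array([0.90793447, 0.34605732, 0.08229334, 0.2216464 ])}
top {'mtx': array([[384.98993184,   0.        , 278.96615081],
       [  0.        , 384.98993184, 207.26183947],
       [  0.        ,   0.        ,   1.        ]]), 'xyz': array([ 0.49135729, -0.00927338,  1.45998531]), 'rotation': array([-0.7060462 , -0.02109838,  0.01917359,  0.70759168])}
```

View pics/scene0.png

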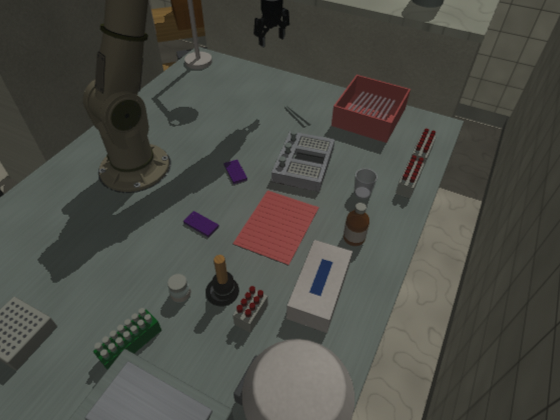

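View pics/top0.png

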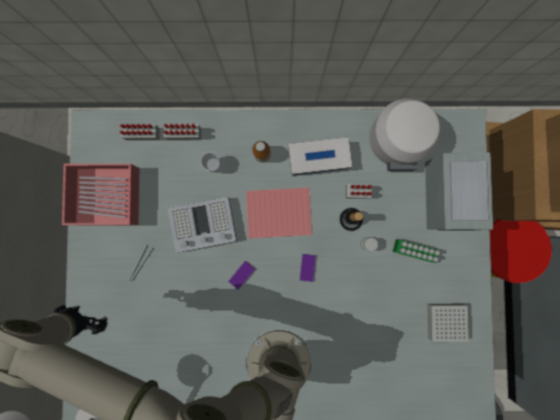

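The scene picture shows the holder at (303,160), the pink mat at (277,227), the mallet on its disc at (221,285), and the jar and tuberack beside it. There are white plates in the two outer nests and the middle nest looks empty. The purple slabs at (235,171) and (200,224) are decoys. The top view has the holder at (203,225), the mat at (280,213) and the mallet at (353,217).

```bash
cat > h.py <<'E'
import numpy as np, cv2
from scipy.spatial.transform import Rotation as R
from bench import r
def Rq(q): return R.from_quat([q[1],q[2],q[3],q[0]])
def ray(m,uv):
    K=m["mtx"];d=np.array([(uv[0]-K[0,2])/K[0,0],-(uv[1]-K[1,2])/K[1,1],-1.]);return m["xyz"],Rq(m["rotation"]).apply(d)
def onz(m,uv,z):
    o,d=ray(m,uv);return o+d*(z-o[2])/d[2]
def px(m,p):
    c=Rq(m["rotation"]).inv().apply(np.asarray(p)-m["xyz"]);K=m["mtx"];return np.array([K[0,2]+K[0,0]*c[0]/-c[2],K[1,2]-K[1,1]*c[1]/-c[2]])
def tri(m1,a,m2,b):
    o1,d1=ray(m1,a);o2,d2=ray(m2,b);t=np.linalg.lstsq(np.c_[d1,-d2],o2-o1,rcond=None)[0];p=o1+d1*t[0];q=o2+d2*t[1];return (p+q)/2,np.linalg.norm(p-q)
def shift(p,yaw=None):
    """units to move TCP from present pose to world p, and (tool down) tool-y direction at world angle yaw"""
    s=r.observe();T=Rq(s["orientation"]);v=T.inv().apply(np.asarray(p)-s["tool_pos"])/0.3
    out=[v.round(3)]
    if yaw is not None:
        Y=np.array([np.cos(yaw),np.sin(yaw),0]);
        best=None
        for sg in(1,-1):
            M=R.from_matrix(np.c_[np.cross(sg*Y,[0,0,-1]),sg*Y,[0,0,-1]]);w=(T.inv()*M).as_rotvec(degrees=True)/30
            out.append(w.round(3))
    return out
def ypr():
    s=r.observe();T=Rq(s["orientation"]).as_matrix();return dict(pos=s["tool_pos"].round(4),xax=T[:,0].round(3),yax=T[:,1].round(3),zax=T[:,2].round(3),q7=s["qpos"].round(2),F=s["force"].round(1),w=round(s["width"],3),ff=round(s["finger_force"],1),t=round(s["clock"],2))
E
python3 - <<'E'
from h import *
t=cv2.imread("pics/top0.png");m=r.camera_model("top");s=cv2.imread("pics/scene0.png");ms=r.camera_model("scene")
def comps(img,mm,mask,z,minA=60):
    for c in cv2.findContours(mask,0,2)[0]:
        if cv2.contourArea(c)>minA:
            q=cv2.minAreaRect(c);print([onz(mm,p,z)[:2].round(3).tolist() for p in cv2.boxPoints(q)],np.round(q[0],1),onz(mm,q[0],z).round(3))
for n,i,mm in(("top",t,m),("sc",s,ms)):
    h=cv2.cvtColor(i,cv2.COLOR_BGR2HSV);print(n,"mat");k=cv2.inRange(h,(0,80,120),(8,255,255))|cv2.inRange(h,(172,80,120),(180,255,255))
    comps(i,mm,k,.003,1500)
    print("wood");comps(i,mm,cv2.inRange(h,(10,110,100),(22,255,255)),.15,30)
print("disc dark");comps(t,m,cv2.inRange(cv2.cvtColor(t[195:240,330:375],6),0,60),.004,30)
a=cv2.resize(t[185:265,155:255],None,fx=4,fy=4,interpolation=2);b=cv2.resize(s[120:200,260:345],None,fx=4,fy=4,interpolation=2)
c=cv2.resize(t[190:270,325:425],None,fx=4,fy=4,interpolation=2)[:,:400]
cv2.imwrite("pics/c1.png",np.vstack([np.hstack([a,b[:320,:340]])]))
for nm,p in(("gripper",r.observe()["tool_pos"]),):print(nm,px(m,p),px(ms,p))
E
```

```text
top mat
[[0.517, -0.87], [0.516, -1.028], [0.296, -1.019], [0.296, -0.862]] [529.  251.5] [ 0.406 -0.945  0.003]
[[0.635, 0.118], [0.648, -0.116], [0.474, -0.124], [0.462, 0.108]] [278.4 212.5] [ 0.554 -0.003  0.003]
wood
[[0.514, -0.892], [0.514, -0.956], [0.5, -0.955], [0.5, -0.891]] [549.5 224. ] [ 0.507 -0.924  0.15 ]
[[0.536, -0.254], [0.553, -0.271], [0.534, -0.29], [0.517, -0.273]] [357.3 216.3] [ 0.535 -0.272  0.15 ]
[[0.855, -0.723], [0.855, -0.768], [0.817, -0.767], [0.817, -0.722]] [493.5 128.5] [ 0.836 -0.745  0.15 ]
[[0.9, -0.883], [0.9, -0.973], [0.524, -0.957], [0.524, -0.868]] [546.  164.5] [ 0.711 -0.92   0.15 ]
sc mat
[[0.475, -0.125], [0.432, 0.145], [0.637, 0.118], [0.654, -0.136]] [275.5 225. ] [ 0.553 -0.008  0.003]
wood
[[0.519, -0.27], [0.541, -0.258], [0.552, -0.276], [0.53, -0.287]] [219.  258.5] [ 0.535 -0.273  0.15 ]
[[-0.476, 0.747], [-0.422, 0.811], [-0.364, 0.744], [-0.417, 0.682]] [161.6  12.7] [-0.419  0.745  0.15 ]
disc dark
[[1.313, 1.059], [1.351, 0.987], [1.272, 0.946], [1.234, 1.018]] [20.3 24.1] [1.292 1.002 0.004]
gripper [ 93.08863695 312.86959467] [271.56401798  45.17929364]
```

View pics/c1.png

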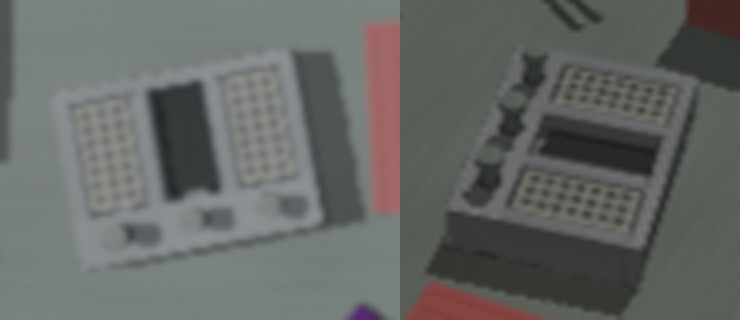

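The crop shows white-welled plates in both outer nests (top crop left and right). The middle nest is dark and empty, and the three pins are up at crop (115,235), (195,218) and (272,203). The only objects that look like plates outside the holder are the purple slabs, which are decoys.

```bash
python3 - <<'E'
from h import *
m=r.camera_model("top");ms=r.camera_model("scene")
U=lambda p:(p[0]/4+155-.4,p[1]/4+185-.4)
c=[onz(m,U(p),.045)[:2] for p in((55,93),(295,50),(325,222),(85,268))]
print(np.round(c,3).tolist(),np.mean(c,0).round(4)); e=(c[0]-c[3])+(c[1]-c[2]);print("yaw",np.degrees(np.arctan2(e[1],e[0])))
for p in((115,235),(195,218),(272,203)):print("pin",onz(m,U(p),.077).round(3))
print("disc",onz(m,(350.3,219.1),.004))
print(shift([.45,.3,.3]))
E
```

```text
[[0.571, 0.402], [0.61, 0.181], [0.452, 0.153], [0.41, 0.372]] [0.5108 0.277 ]
yaw 10.336391445072671
pin [0.442 0.337 0.077]
pin [0.457 0.266 0.077]
pin [0.47  0.197 0.077]
disc [ 0.52896051 -0.27490521  0.004     ]
[array([-1.028, -0.601, -0.231])]
```

Request:
{"op": "servo_tool", "data": {"motion": [[-0.15, -0.08, -0.1, 0, 0, -0.3, 1], [-0.3, -0.16, -0.2, 0, 0, -0.5, 1], [-0.45, -0.24, -0.3, 0, 0, -0.7, 1], [-0.6, -0.32, -0.3, 0, 0, -0.9, 1], [-0.75, -0.4, -0.3, 0, 0, -1, 1], [-0.9, -0.5, -0.3, 0, 0, -1, 1], [-1, -0.55, -0.3, 0, 0, -1, 1], [-1, -0.55, -0.3, 0, 0, -1, 1], [-1, -0.55, -0.3, 0, 0, -1, 1], [-1, -0.55, -0.3, 0, 0, -1, 1]]}}

```text
clock: 1.35
tool_pos: [0.4469, 0.3191, 0.321]
orientation: [-0.0, -0.075, 0.997, 0.0]
force: [-0.1, -0.3, 0.2]
width: 1.003
finger_force: 0.0
```

```bash
python3 - <<'E'
from h import *
print(ypr());cv2.imwrite("pics/w1.png",r.camera("wrist")[:,:,::-1]);m=r.camera_model("wrist");print(m)
for p in([.442,.337,.077],[.457,.266,.077],[.470,.197,.077]):print(px(m,p))
E
```

```text
{'pos': array([0.4469, 0.3191, 0.321 ]), 'xax': array([-0.989, -0.15 ,  0.001]), 'yax': array([-0.15 ,  0.989,  0.   ]), 'zax': array([-0.001,  0.   , -1.   ]), 'q7': array([-0.79,  0.19,  0.14,  1.42, -0.03,  1.53,  1.07]), 'F': array([-0.1, -0.3,  0.2]), 'w': 1.003, 'ff': 0.0, 't': 1.35}
{'mtx': array([[307.33035342,   0.        , 282.33989675],
       [  0.        , 307.33035342, 208.26882271],
       [  0.        ,   0.        ,   1.        ]]), 'xyz': array([0.36807868, 0.3075277 , 0.46321118]), 'rotation': array([ 0.6444142 , -0.1028099 , -0.11954041,  0.74824498])}
[296.56163218 171.62020215]
[239.78765027 174.95001616]
[185.04172909 176.96884777]
```

View pics/w1.png

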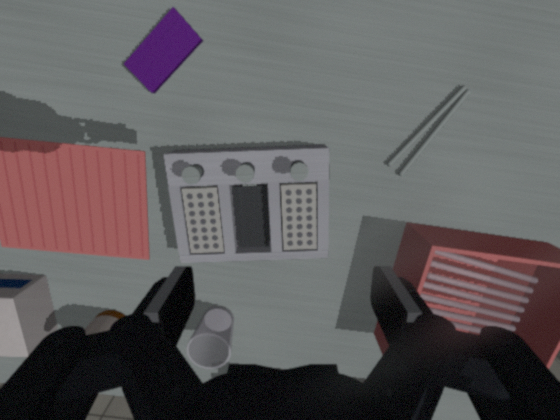

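The wrist view shows the pins at (190,174), (245,172) and (299,169). Plates are in nests 0 and 2 and the middle nest is empty.

```bash
python3 - <<'E'
from h import *
m=r.camera_model("wrist")
for p in((190,174),(245,172),(299,169)):print("pin",onz(m,p,.077).round(4))
i=cv2.imread("pics/w1.png");g=cv2.cvtColor(i,6)
# plates: bright warm white
for z,x0,x1 in((.044,178,226),(.044,278,322)):
    sub=i[178:258,x0:x1].astype(int);k=((sub.min(2)>0)&((sub[:,:,2]-sub[:,:,0])>8)).astype(np.uint8)*255
    k=cv2.morphologyEx(k,cv2.MORPH_CLOSE,np.ones((7,7)));c=max(cv2.findContours(k,0,2)[0],key=cv2.contourArea);q=cv2.minAreaRect(c)
    P=[onz(m,p+[x0,178],z)[:2] for p in cv2.boxPoints(q)];print("plate",np.round(P,4).tolist(),np.mean(P,0).round(4),q)
for p in((166,153),(328,147),(329,258),(179,262)):print("corner",onz(m,p,.045).round(4))
print(shift([.535,-.03,.30]))
E
```

```text
pin [0.4652 0.2031 0.077 ]
pin [0.4522 0.2722 0.077 ]
pin [0.4382 0.3395 0.077 ]Traceback (most recent call last):
  File "<stdin>", line 8, in <module>
ValueError: max() iterable argument is empty
```

Request:
{"op": "servo_tool", "data": {"motion": [[0.0, -0.15, 0, 0, 0, 0, 1], [0.0, -0.3, 0, 0, 0, 0, 1], [0.0, -0.45, 0, 0, 0, 0, 1], [-0.1, -0.6, 0, 0, 0, 0, 1], [-0.1, -0.75, 0, 0, 0, 0, 1], [-0.1, -0.9, 0, 0, 0, 0, 1], [-0.1, -1, 0, 0, 0, 0, 1], [-0.1, -1, 0, 0, 0, 0, 1], [-0.1, -1, 0, 0, 0, 0, 1], [-0.1, -1, 0, 0, 0, 0, 1]]}}

```text
clock: 2.65
tool_pos: [0.5216, 0.0273, 0.3212]
orientation: [-0.0, -0.075, 0.997, 0.0]
force: [-0.7, 0.9, 0.4]
width: 1.002
finger_force: 0.0
```

Request:
{"op": "servo_tool", "data": {"motion": [[0.02, -0.15, 0, 0, 0, 0, 1], [0.05, -0.3, 0.05, 0, 0, 0, 1], [0.08, -0.45, 0.1, 0, 0, 0, 1], [0.1, -0.6, 0.15, 0, 0, 0, 1], [0.11, -0.75, 0.2, 0, 0, 0, 1], [0.11, -0.9, 0.2, 0, 0, 0, 1], [0.11, -0.99, 0.2, 0, 0, 0, 1], [0.11, -0.99, 0.2, 0, 0, 0, 1], [0.11, -0.99, 0.2, 0, 0, 0, 1], [0.11, -0.99, 0.2, 0, 0, 0, 1]]}}

```text
clock: 3.9
tool_pos: [0.5334, -0.2713, 0.2613]
orientation: [0.0, -0.075, 0.997, 0.0]
force: [-0.5, 0.1, 0.3]
width: 1.002
finger_force: 0.0
```

```bash
python3 - <<'E'
from h import *
print(ypr());i=r.camera("wrist")[:,:,::-1];cv2.imwrite("pics/w2.png",i);m=r.camera_model("wrist")
h=cv2.cvtColor(i,cv2.COLOR_BGR2HSV);k=cv2.inRange(h,(8,100,70),(24,255,255))
for c in cv2.findContours(k,0,2)[0]:
    if cv2.contourArea(c)>60:
        x=cv2.boundingRect(c);print(x,cv2.contourArea(c))
for z in(.15,.055):print(z,px(m,[.535,-.272,z]))
E
```

```text
{'pos': array([ 0.5334, -0.2713,  0.2613]), 'xax': array([-0.989, -0.15 , -0.   ]), 'yax': array([-0.15 ,  0.989,  0.001]), 'zax': array([ 0.   ,  0.001, -1.   ]), 'q7': array([-0.02,  0.34,  0.58,  1.42, -0.19,  1.44,  2.29]), 'F': array([-0.5,  0.1,  0.3]), 'w': 1.002, 'ff': 0.0, 't': 3.9}
(263, 173, 31, 49) 1127.0
0.15 [280.97218291 206.14043728]
0.055 [281.2621183  181.09583992]
```

View pics/w2.png

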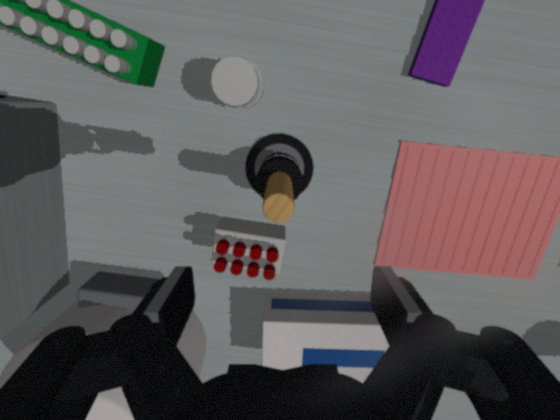

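The wrist view shows the mallet's handle end at (278,206), in the middle between the fingers. The disc is at (279,165), the jar at (236,82) and the tuberack at (250,250).

Request:
{"op": "servo_tool", "data": {"motion": [[0, -0.007, 0.1, 0, 0, 0, 1], [0, -0.007, 0.2, 0, 0, 0, 1], [0, -0.007, 0.3, 0, 0, 0, 1], [0, -0.007, 0.4, 0, 0, 0, 1], [0, -0.007, 0.5, 0, 0, 0, 1], [0, -0.007, 0.54, 0, 0, 0, 1], [0, -0.007, 0.54, 0, 0, 0, 1], [0, -0.007, 0.54, 0, 0, 0, 0.6], [0, -0.007, 0.54, 0, 0, 0, 0.1], [0, -0.007, 0.54, 0, 0, 0, 0]]}}

```text
clock: 5.2
tool_pos: [0.5335, -0.2754, 0.1]
orientation: [0.001, -0.074, 0.997, -0.0]
force: [0.3, 0.3, -0.0]
width: 0.374
finger_force: 0.0
```

Request:
{"op": "servo_tool", "data": {"motion": [[0, 0, 0, 0, 0, 0, 0], [0, 0, 0, 0, 0, 0, 0], [0, 0, 0, 0, 0, 0, 0], [0, 0, 0, 0, 0, 0, 0], [0, 0, -0.02, 0, 0, 0, 0], [0, 0, -0.05, 0, 0, 0, 0], [0, 0, -0.1, 0, 0, 0, 0], [0, 0, -0.2, 0, 0, 0, 0], [0, 0, -0.3, 0, 0, 0, 0], [0, 0, -0.3, 0, 0, 0, 0]]}}

```text
clock: 6.45
tool_pos: [0.5345, -0.2763, 0.1926]
orientation: [0.003, -0.074, 0.997, -0.001]
force: [1.0, -0.0, -3.1]
width: 0.31
finger_force: 59.5
```

```bash
python3 - <<'E'
from h import *
print(ypr());cv2.imwrite("pics/w3.png",r.camera("wrist")[:,:,::-1])
E
```

```text
{'pos': array([ 0.5345, -0.2763,  0.1926]), 'xax': array([-0.989, -0.147, -0.005]), 'yax': array([-0.147,  0.989, -0.003]), 'zax': array([ 0.005, -0.002, -1.   ]), 'q7': array([-0.01,  0.38,  0.57,  1.52, -0.21,  1.29,  2.31]), 'F': array([ 1. , -0. , -3.1]), 'w': 0.31, 'ff': 59.5, 't': 6.45}
```

View pics/w3.png

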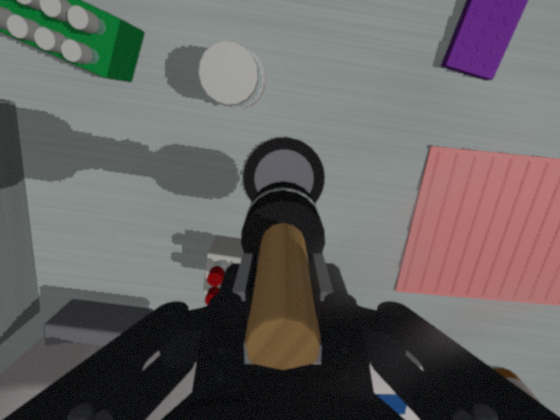

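Mallet is held, with the handle in the fingers at (285,290). The empty disc is in view at about (284,177).

```bash
python3 - <<'E'
from h import *
m=r.camera_model("wrist")
print("disc",onz(m,(284.5,177),.004).round(4),"L",onz(m,(244,177),.004).round(4),"R",onz(m,(325,177),.004).round(4),"T",onz(m,(284.5,137),.004).round(4))
for p in([.454,.268,.2],[.467,.200,.22]): print(shift(p))
E
```

```text
disc [ 0.526  -0.2742  0.004 ] L [ 0.5325 -0.3178  0.004 ] R [ 0.5196 -0.2306  0.004 ] T [ 0.4839 -0.2805  0.004 ]
[array([-0.004,  1.831, -0.034])]
[array([-0.014,  1.601, -0.1  ])]
```

Request:
{"op": "servo_tool", "data": {"motion": [[0, 0.08, -0.03, 0, 0, 0, 0], [0, 0.18, -0.06, 0, 0, 0, 0], [0, 0.3, -0.08, 0, 0, 0, 0], [0, 0.42, -0.1, 0, 0, 0, 0], [0, 0.54, -0.1, 0, 0, 0, 0], [0, 0.66, -0.1, 0, 0, 0, 0], [0, 0.75, -0.1, 0, 0, 0, 0], [0, 0.8, -0.1, 0, 0, 0, 0], [0, 0.8, -0.1, 0, 0, 0, 0], [0, 0.8, -0.1, 0, 0, 0, 0]]}}

```text
clock: 7.75
tool_pos: [0.4977, -0.0393, 0.219]
orientation: [-0.0, -0.073, 0.997, -0.0]
force: [-0.1, -0.3, -3.7]
width: 0.312
finger_force: 59.8
```

Request:
{"op": "servo_tool", "data": {"motion": [[0, 0.08, 0, 0, 0, 0, 0], [0, 0.18, 0, 0, 0, 0, 0], [0, 0.3, 0, 0, 0, 0, 0], [0, 0.42, 0, 0, 0, 0, 0], [0, 0.54, 0, 0, 0, 0, 0], [0, 0.66, 0, 0, 0, 0, 0], [0, 0.75, 0, 0, 0, 0, 0], [0, 0.8, 0, 0, 0, 0, 0], [0, 0.8, 0, 0, 0, 0, 0], [0, 0.8, 0, 0, 0, 0, 0]]}}

```text
clock: 9.0
tool_pos: [0.4631, 0.1977, 0.2192]
orientation: [-0.0, -0.073, 0.997, -0.0]
force: [-0.3, -0.4, -4.3]
width: 0.31
finger_force: 59.9
```

```bash
python3 - <<'E'
from h import *
print(ypr());print(shift([.466,.201,.175]));cv2.imwrite("pics/w4.png",r.camera("wrist")[:,:,::-1])
E
```

```text
{'pos': array([0.4631, 0.1977, 0.2192]), 'xax': array([-0.989, -0.145,  0.   ]), 'yax': array([-0.145,  0.989, -0.001]), 'zax': array([ 0.   , -0.001, -1.   ]), 'q7': array([-0.68,  0.12,  0.24,  1.73, -0.03,  1.3 ,  1.28]), 'F': array([-0.3, -0.4, -4.3]), 'w': 0.31, 'ff': 59.9, 't': 9.0}
[array([-0.011,  0.01 ,  0.147])]
```

View pics/w4.png

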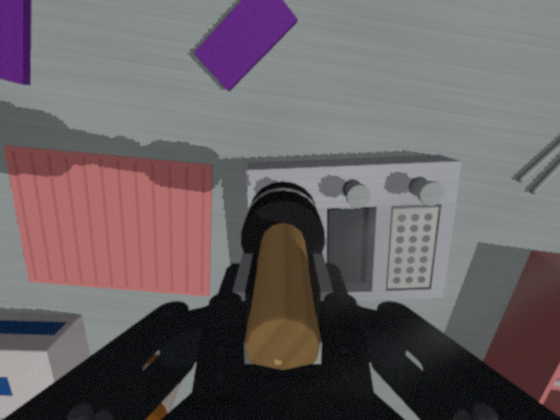

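The wrist view shows pin 1's head at (359,191) and pin 2's at (431,188). Pin 0 is hidden under the mallet head.

```bash
python3 - <<'E'
from h import *
m=r.camera_model("wrist")
a=onz(m,(359,190),.077);b=onz(m,(431,187),.077);print(a,b,np.linalg.norm(a-b),"pin0",2*a-b)
for p in((248,168),(460,160),(446,294)):print(onz(m,p,.045).round(4))
E
```

```text
[0.44774164 0.26987751 0.077     ] [0.43501803 0.33705685 0.077     ] 0.06837363010018732 pin0 [0.46046525 0.20269818 0.077     ]
[0.4484 0.1599 0.045 ]
[0.4088 0.3751 0.045 ]
[0.5653 0.4101 0.045 ]
```

Request:
{"op": "servo_tool", "data": {"motion": [[0, 0.013, 0.06, 0, 0, 0, 0], [0, 0.013, 0.12, 0, 0, 0, 0], [0, 0.013, 0.14, 0, 0, 0, 0], [0, 0.013, 0.15, 0, 0, 0, 0], [0, 0.013, 0.16, 0, 0, 0, 0], [0, 0.013, 0.17, 0, 0, 0, 0], [0, 0.013, 0.18, 0, 0, 0, 0], [0, 0.013, 0.19, 0, 0, 0, 0], [0, 0.013, 0.2, 0, 0, 0, 0], [0, 0.013, 0.2, 0, 0, 0, 0]]}}

```text
clock: 10.3
tool_pos: [0.4625, 0.2036, 0.1604]
orientation: [0.001, -0.074, 0.997, 0.0]
force: [-2.6, -1.6, 4.6]
width: 0.312
finger_force: 60.9
```

Request:
{"op": "servo_tool", "data": {"motion": [[0, 0, 0.005, 0, 0, 0, 0], [0, 0, 0.01, 0, 0, 0, 0], [0, 0, 0.015, 0, 0, 0, 0], [0, 0, 0.02, 0, 0, 0, 0], [0, 0, 0.025, 0, 0, 0, 0], [0, 0, 0.025, 0, 0, 0, 0], [0, 0, 0.025, 0, 0, 0, 0], [0, 0, 0.025, 0, 0, 0, 0], [0, 0, 0.025, 0, 0, 0, 0], [0, 0, 0.025, 0, 0, 0, 0]]}}

```text
clock: 11.55
tool_pos: [0.4647, 0.2044, 0.1565]
orientation: [0.004, -0.074, 0.997, 0.002]
force: [-4.2, -4.5, 27.0]
width: 0.313
finger_force: 63.3
```

Request:
{"op": "servo_tool", "data": {"motion": [[0, 0, -0.05, 0, 0, 0, 0], [0, 0, -0.12, 0, 0, 0, 0], [0, 0, -0.17, 0, 0, 0, 0], [0.01, 0.08, -0.17, 0, 0, 0, 0], [0.01, 0.16, -0.17, 0, 0, 0, 0], [0.01, 0.22, -0.17, 0, 0, 0, 0], [0.01, 0.22, -0.17, 0, 0, 0, 0], [0.01, 0.22, -0.14, 0, 0, 0, 0], [0.01, 0.22, -0.1, 0, 0, 0, 0], [0.01, 0.22, -0.08, 0, 0, 0, 0]]}}

```text
clock: 12.8
tool_pos: [0.4488, 0.2672, 0.1743]
orientation: [-0.001, -0.073, 0.997, -0.001]
force: [-0.2, 0.1, -3.9]
width: 0.31
finger_force: 60.1
```

Request:
{"op": "servo_tool", "data": {"motion": [[0, 0, 0.01, 0, 0, 0, 0], [0, 0, 0.02, 0, 0, 0, 0], [0, 0, 0.03, 0, 0, 0, 0], [0, 0, 0.04, 0, 0, 0, 0], [0, 0, 0.05, 0, 0, 0, 0], [0, 0, 0.06, 0, 0, 0, 0], [0, 0, 0.07, 0, 0, 0, 0], [0, 0, 0.08, 0, 0, 0, 0], [0, 0, 0.08, 0, 0, 0, 0], [0, 0, 0.08, 0, 0, 0, 0]]}}

```text
clock: 14.05
tool_pos: [0.4517, 0.2688, 0.1566]
orientation: [0.003, -0.073, 0.997, 0.002]
force: [-5.7, -6.4, 27.0]
width: 0.313
finger_force: 63.7
```

Same stop height and force as for pin 0, so pin 1 is down. Next is pin 2.

Request:
{"op": "servo_tool", "data": {"motion": [[0, 0, -0.05, 0, 0, 0, 0], [0, 0, -0.12, 0, 0, 0, 0], [0, 0, -0.17, 0, 0, 0, 0], [0.01, 0.08, -0.17, 0, 0, 0, 0], [0.01, 0.16, -0.17, 0, 0, 0, 0], [0.01, 0.23, -0.17, 0, 0, 0, 0], [0.01, 0.23, -0.17, 0, 0, 0, 0], [0.01, 0.23, -0.14, 0, 0, 0, 0], [0.01, 0.23, -0.1, 0, 0, 0, 0], [0.01, 0.23, -0.08, 0, 0, 0, 0]]}}

```text
clock: 15.3
tool_pos: [0.4358, 0.335, 0.1743]
orientation: [-0.001, -0.073, 0.997, -0.001]
force: [-0.4, -0.3, -3.4]
width: 0.315
finger_force: 60.2
```

Request:
{"op": "servo_tool", "data": {"motion": [[0, 0, 0.01, 0, 0, 0, 0], [0, 0, 0.02, 0, 0, 0, 0], [0, 0, 0.03, 0, 0, 0, 0], [0, 0, 0.04, 0, 0, 0, 0], [0, 0, 0.05, 0, 0, 0, 0], [0, 0, 0.06, 0, 0, 0, 0], [0, 0, 0.07, 0, 0, 0, 0], [0, 0, 0.08, 0, 0, 0, 0], [0, 0, 0.08, 0, 0, 0, 0], [0, 0, 0.08, 0, 0, 0, 0]]}}

```text
clock: 16.55
tool_pos: [0.4384, 0.3364, 0.1567]
orientation: [0.003, -0.073, 0.997, 0.002]
force: [-5.2, -7.1, 25.4]
width: 0.312
finger_force: 64.2
```

Request:
{"op": "servo_tool", "data": {"motion": [[0, 0, -0.05, 0, 0, 0, 0], [0, 0, -0.12, 0, 0, 0, 0], [0, 0, -0.2, 0, 0, 0, 0], [0, -0.1, -0.22, 0, 0, 0, 0], [0, -0.22, -0.22, 0, 0, 0, 0], [0, -0.35, -0.22, 0, 0, 0, 0], [0, -0.45, -0.22, 0, 0, 0, 0], [0, -0.5, -0.22, 0, 0, 0, 0], [0, -0.5, -0.22, 0, 0, 0, 0], [0, -0.5, -0.22, 0, 0, 0, 0]]}}

```text
clock: 17.8
tool_pos: [0.4578, 0.1894, 0.2177]
orientation: [-0.0, -0.075, 0.997, 0.0]
force: [0.0, 0.8, -4.2]
width: 0.311
finger_force: 60.5
```

```bash
python3 - <<'E'
from h import *
print(ypr(),shift([.531,-.274,.2]))
w=r.camera("wrist")[:,:,::-1];cv2.imwrite("pics/w5.png",w)
E
```

```text
{'pos': array([0.4578, 0.1894, 0.2177]), 'xax': array([-0.989, -0.149,  0.   ]), 'yax': array([-0.149,  0.989,  0.001]), 'zax': array([-0.   ,  0.001, -1.   ]), 'q7': array([-0.68,  0.11,  0.24,  1.75, -0.03,  1.29,  1.29]), 'F': array([ 0. ,  0.8, -4.2]), 'w': 0.311, 'ff': 60.5, 't': 17.8} [array([-0.011, -1.564,  0.058])]
```

View pics/w5.png

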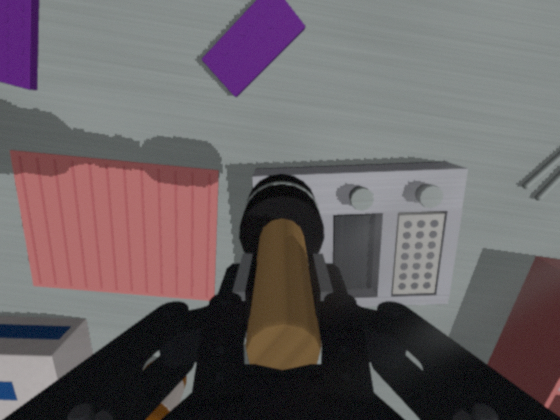

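Pins 1 and 2, at (361,198) and (430,195), now stand low with short shadows. Returning the mallet.

Request:
{"op": "servo_tool", "data": {"motion": [[0, -0.08, 0, 0, 0, 0, 0], [0, -0.18, 0, 0, 0, 0, 0], [0, -0.3, 0, 0, 0, 0, 0], [0, -0.42, 0, 0, 0, 0, 0], [0, -0.54, 0, 0, 0, 0, 0], [0, -0.66, 0, 0, 0, 0, 0], [0, -0.75, 0, 0, 0, 0, 0], [0, -0.78, 0, 0, 0, 0, 0], [0, -0.78, 0, 0, 0, 0, 0], [0, -0.78, 0, 0, 0, 0, 0]]}}

```text
clock: 19.1
tool_pos: [0.4926, -0.0419, 0.2177]
orientation: [-0.0, -0.075, 0.997, 0.0]
force: [-0.4, 0.7, -4.0]
width: 0.314
finger_force: 60.6
```

Request:
{"op": "servo_tool", "data": {"motion": [[0, -0.08, 0, 0, 0, 0, 0], [0, -0.18, 0, 0, 0, 0, 0], [0, -0.3, 0, 0, 0, 0, 0], [-0.01, -0.42, 0, 0, 0, 0, 0], [-0.01, -0.54, 0, 0, 0, 0, 0], [-0.01, -0.66, 0, 0, 0, 0, 0], [-0.01, -0.75, 0, 0, 0, 0, 0], [-0.01, -0.785, 0, 0, 0, 0, 0], [-0.01, -0.785, 0, 0, 0, 0, 0], [-0.01, -0.785, 0, 0, 0, 0, 0]]}}

```text
clock: 20.35
tool_pos: [0.5308, -0.2743, 0.2176]
orientation: [-0.0, -0.075, 0.997, 0.001]
force: [-0.1, 0.4, -4.1]
width: 0.316
finger_force: 60.7
```

```bash
python3 - <<'E'
from h import *
print(ypr(),shift([.531,-.274,.1]))
w=r.camera("wrist")[:,:,::-1];g=cv2.cvtColor(w,6);m=r.camera_model("wrist")
# disc dark extent
for row in(155,165,175):
    d=np.where(g[row,200:380]<45)[0]+200;print(row,d.min() if len(d) else None,d.max() if len(d) else None)
col=g[100:240,284];print(np.where(col<45)[0][:3]+100, px(m,[.528,-.274,.004]))
E
```

```text
{'pos': array([ 0.5308, -0.2743,  0.2176]), 'xax': array([-0.989, -0.15 , -0.   ]), 'yax': array([-0.15 ,  0.989,  0.001]), 'zax': array([-0.   ,  0.001, -1.   ]), 'q7': array([-0.03,  0.37,  0.6 ,  1.49, -0.21,  1.35,  2.31]), 'F': array([-0.1,  0.4, -4.1]), 'w': 0.316, 'ff': 60.7, 't': 20.35} [array([-0.001,  0.   ,  0.392])]
155 251 310
165 246 315
175 244 317
[140 141 142] [282.50062752 176.20271919]
```

Request:
{"op": "servo_tool", "data": {"motion": [[0, 0, 0.1, 0, 0, 0, 0], [0, 0, 0.2, 0, 0, 0, 0], [0, 0, 0.28, 0, 0, 0, 0], [0, 0, 0.34, 0, 0, 0, 0], [0, 0, 0.37, 0, 0, 0, 0], [0, 0, 0.38, 0, 0, 0, 0], [0, 0, 0.385, 0, 0, 0, 0], [0, 0, 0.39, 0, 0, 0, 0], [0, 0, 0.395, 0, 0, 0, 0], [0, 0, 0.395, 0, 0, 0, 0]]}}

```text
clock: 21.65
tool_pos: [0.5308, -0.2766, 0.1006]
orientation: [0.001, -0.074, 0.997, -0.0]
force: [-2.3, 1.0, 5.3]
width: 0.313
finger_force: 61.4
```

Contact on the disc (+9 N). Release and go up.

Request:
{"op": "servo_tool", "data": {"motion": [[0, 0, 0, 0, 0, 0, 0.4], [0, 0, 0, 0, 0, 0, 0.6], [0, 0, 0, 0, 0, 0, 0.9], [0, 0, 0, 0, 0, 0, 1], [0, 0, 0, 0, 0, 0, 1], [0, 0, -0.05, 0, 0, 0, 1], [0, 0, -0.15, 0, 0, 0, 1], [0, 0, -0.3, 0, 0, 0, 1], [0, 0, -0.45, 0, 0, 0, 1], [0, 0, -0.55, 0, 0, 0, 1]]}}

```text
clock: 22.9
tool_pos: [0.5306, -0.2769, 0.2681]
orientation: [0.002, -0.074, 0.997, -0.001]
force: [0.9, -0.3, 0.1]
width: 1.0
finger_force: 0.0
```

```bash
python3 - <<'E'
from h import *
w=r.camera("wrist")[:,:,::-1];m=r.camera_model("wrist");t=r.camera("top")[:,:,::-1];mt=r.camera_model("top")
for n,i,mm in(("w",w,m),("t",t,mt)):
    k=cv2.inRange(cv2.cvtColor(i,cv2.COLOR_BGR2HSV),(8,100,70),(24,255,255))
    for c in cv2.findContours(k,0,2)[0]:
        x,y,W,H=cv2.boundingRect(c)
        if 30<cv2.contourArea(c)<3000 and x<400:print(n,(x,y,W,H))
print(px(m,[.529,-.275,.15]),px(mt,[.529,-.275,.15]))
print(ypr(),[shift(p) for p in([.50,.1,.3],)])
E
```

```text
w (267, 166, 31, 47)
t (253, 144, 11, 15)
[285.65380516 197.71258167] [358.14980449 217.9623576 ]
{'pos': array([ 0.5315, -0.2776,  0.2696]), 'xax': array([-0.989, -0.147, -0.007]), 'yax': array([-0.147,  0.989, -0.004]), 'zax': array([ 0.007, -0.003, -1.   ]), 'q7': array([-0.03,  0.34,  0.62,  1.41, -0.2 ,  1.44,  2.3 ]), 'F': array([ 0.7, -0.6,  0.2]), 'w': 0.997, 'ff': 0.0, 't': 23.0} [[array([-0.082,  1.26 , -0.106])]]
```

Request:
{"op": "servo_tool", "data": {"motion": [[0, 0.1, 0, 0, 0, 0, 0.5], [0, 0.22, 0, 0, 0, 0, 0], [0, 0.36, 0, 0, 0, 0, 0], [0, 0.5, 0, 0, 0, 0, 0], [0, 0.65, 0, 0, 0, 0, 0], [0, 0.8, 0, 0, 0, 0, 0], [0, 0.9, 0, 0, 0, 0, 0], [0, 0.92, 0, 0, 0, 0, 0], [0, 0.92, 0, 0, 0, 0, 0], [0, 0.92, 0, 0, 0, 0, 0]]}}

```text
clock: 24.25
tool_pos: [0.4897, -0.0048, 0.2644]
orientation: [0.0, -0.073, 0.997, -0.0]
force: [0.5, 1.1, 0.8]
width: -0.004
finger_force: 0.0
```

Request:
{"op": "servo_tool", "data": {"motion": [[0, 0.1, 0, 0, 0, 0, 0], [0, 0.22, 0, 0, 0, 0, 0], [0, 0.36, 0, 0, 0, 0, 0], [0, 0.5, 0, 0, 0, -0.06, 0], [0, 0.65, 0, 0, 0, -0.06, 0], [0, 0.8, 0, 0, 0, -0.06, 0], [0, 0.9, 0, 0, 0, -0.06, 0], [0, 0.92, 0, 0, 0, -0.06, 0], [0, 0.92, 0, 0, 0, -0.06, 0], [0, 0.92, 0, 0, 0, -0.06, 0]]}}

```text
clock: 25.5
tool_pos: [0.4498, 0.2678, 0.2644]
orientation: [0.0, -0.088, 0.996, -0.0]
force: [0.7, -0.4, 0.5]
width: -0.003
finger_force: 0.0
```

```bash
python3 - <<'E'
from h import *
print(ypr());w=r.camera("wrist")[:,:,::-1];m=r.camera_model("wrist");cv2.imwrite("pics/w6f.png",w)
cv2.imwrite("pics/w6.png",cv2.resize(w[120:300,150:400],None,fx=3.2,fy=3.2,interpolation=2))
E
```

```text
{'pos': array([0.4498, 0.2678, 0.2644]), 'xax': array([-0.984, -0.175, -0.   ]), 'yax': array([-0.175,  0.984, -0.001]), 'zax': array([ 0., -0., -1.]), 'q7': array([-0.77,  0.15,  0.2 ,  1.6 , -0.03,  1.4 ,  1.17]), 'F': array([ 0.7, -0.4,  0.5]), 'w': -0.003, 'ff': 0.0, 't': 25.5}
```

View pics/w6.png

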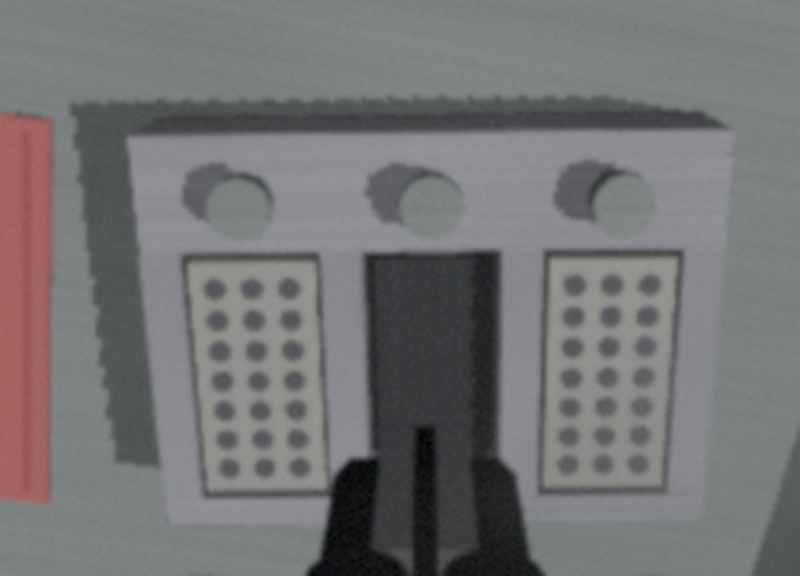

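The crop shows all three pins down at crop (240,205), (431,205) and (624,203). Plate 0's corners are (184,260), (318,258), (328,492), (206,494), and plate 2's are (548,256), (682,256), (665,488), (542,490).

```bash
python3 - <<'E'
from h import *
m=r.camera_model("wrist");U=lambda p:(p[0]/3.2+150-.35,p[1]/3.2+120-.35)
W=lambda P,z:np.array([onz(m,U(p),z)[:2] for p in P])
c=W([(130,138),(733,132),(704,522),(170,522)],.045);O=c.mean(0);e=(c[3]-c[0])+(c[2]-c[1]);f=(c[1]-c[0])+(c[2]-c[3])
print(c.round(4).tolist(),"ctr",O.round(4),"yaw x",np.degrees(np.arctan2(e[1],e[0])),"y",np.degrees(np.arctan2(f[1],f[0]))-90)
pins=W([(240,205),(431,205),(624,203)],.061);print("pins",pins.round(4).tolist())
yaw=np.arctan2(e[1],e[0]);X=np.array([np.cos(yaw),np.sin(yaw)]);Y=np.array([-X[1],X[0]])
print("pin in holder",[((p-O)@X,(p-O)@Y) for p in pins])
for n,P in((0,[(184,260),(318,258),(328,492),(206,494)]),(2,[(548,256),(682,256),(665,488),(542,490)])):
    q=W(P,.044);v=q.mean(0);print(n,q.round(4).tolist(),v.round(4),"holder",((v-O)@X).round(4),((v-O)@Y).round(4),"len",np.linalg.norm(q[3]-q[0]),np.linalg.norm(q[1]-q[0]))
E
```

```text
[[0.4513, 0.1583], [0.4104, 0.3768], [0.5714, 0.4092], [0.6106, 0.1882]] ctr [0.5109 0.2831] yaw x 11.010553527870867 y 10.324733955757296
pins [[0.4651, 0.2036], [0.4531, 0.2713], [0.4403, 0.3397]]
pin in holder [(np.float64(-0.06017477889102963), np.float64(-0.06932269815737495)), (np.float64(-0.059007345619928056), np.float64(-0.0005059530814841273)), (np.float64(-0.058567126059265597), np.float64(0.06899202820106268))]
0 [[0.4951, 0.1824], [0.4853, 0.2331], [0.5855, 0.2515], [0.5953, 0.2015]] [0.5403 0.2171] holder 0.0162 -0.0704 len 0.10200304167868983 0.05162156928657677
2 [[0.4691, 0.32], [0.4601, 0.3707], [0.5591, 0.3894], [0.569, 0.3392]] [0.5143 0.3548] holder 0.017 0.0698 len 0.10171575874229878 0.05151236063005171
```

Request:
{"op": "servo_tool", "data": {"motion": [[-0.07, -0.11, 0.1, 0, 0, 0, 0], [-0.14, -0.22, 0.2, 0, 0, 0, 0], [-0.14, -0.22, 0.32, 0, 0, 0, 0], [-0.14, -0.22, 0.45, 0, 0, 0, 0], [-0.14, -0.22, 0.57, 0, 0, 0, 0], [-0.14, -0.22, 0.65, 0, 0, 0, 0], [-0.14, -0.22, 0.69, 0, 0, 0, 0], [-0.14, -0.22, 0.7, 0, 0, 0, 0], [-0.14, -0.22, 0.71, 0, 0, 0, 0], [-0.14, -0.22, 0.71, 0, 0, 0, 0]]}}

```text
clock: 26.8
tool_pos: [0.5025, 0.2125, 0.052]
orientation: [0.001, -0.089, 0.996, 0.0]
force: [0.3, -0.5, -0.5]
width: 0.002
finger_force: 0.0
```

Request:
{"op": "servo_tool", "data": {"motion": [[0, 0, 0.01, 0, 0, 0, 0], [0, 0, 0.02, 0, 0, 0, 0], [0, 0, 0.03, 0, 0, 0, 0], [0, 0, 0.04, 0, 0, 0, 0], [0, 0, 0.05, 0, 0, 0, 0], [0, 0, 0.06, 0, 0, 0, 0], [0, 0, 0.07, 0, 0, 0, 0], [0, 0, 0.075, 0, 0, 0, 0], [0, 0, 0.075, 0, 0, 0, 0], [0, 0, 0.075, 0, 0, 0, 0]]}}

```text
clock: 28.05
tool_pos: [0.4998, 0.2121, 0.0335]
orientation: [-0.002, -0.09, 0.996, 0.001]
force: [-33.3, -11.6, 63.9]
width: 0.0
finger_force: 35.8
```

It bottomed out, so the nest is fully tipped. Back off and look.

Request:
{"op": "servo_tool", "data": {"motion": [[0, 0, -0.02, 0, 0, 0, 0], [0, 0, -0.05, 0, 0, 0, 0], [0, 0, -0.15, 0, 0, 0, 0], [0, 0, -0.3, 0, 0, 0, 0], [0.1, 0, -0.45, 0, 0, 0, 0], [0.2, 0, -0.6, 0, 0, 0, 0], [0.25, 0.1, -0.65, 0, 0, 0, 0], [0.25, 0.1, -0.65, 0, 0, 0, 0], [0.25, 0.1, -0.65, 0, 0, 0, 0], [0.25, 0.1, -0.65, 0, 0, 0, 0]]}}

```text
clock: 29.3
tool_pos: [0.4232, 0.2275, 0.223]
orientation: [-0.001, -0.089, 0.996, -0.001]
force: [-0.8, -1.3, -0.0]
width: -0.001
finger_force: 0.0
```

```bash
python3 - <<'E'
from h import *
print(ypr());w=r.camera("wrist")[:,:,::-1];m=r.camera_model("wrist")
cv2.imwrite("pics/w7f.png",w);cv2.imwrite("pics/w7.png",cv2.resize(w[120:300,150:400],None,fx=3.2,fy=3.2,interpolation=2))
E
```

```text
{'pos': array([0.4232, 0.2275, 0.223 ]), 'xax': array([-0.984, -0.177,  0.001]), 'yax': array([-0.177,  0.984, -0.001]), 'zax': array([-0.001, -0.001, -1.   ]), 'q7': array([-0.76,  0.07,  0.21,  1.77, -0.02,  1.3 ,  1.2 ]), 'F': array([-0.8, -1.3, -0. ]), 'w': -0.001, 'ff': 0.0, 't': 29.3}
```

View pics/w7.png

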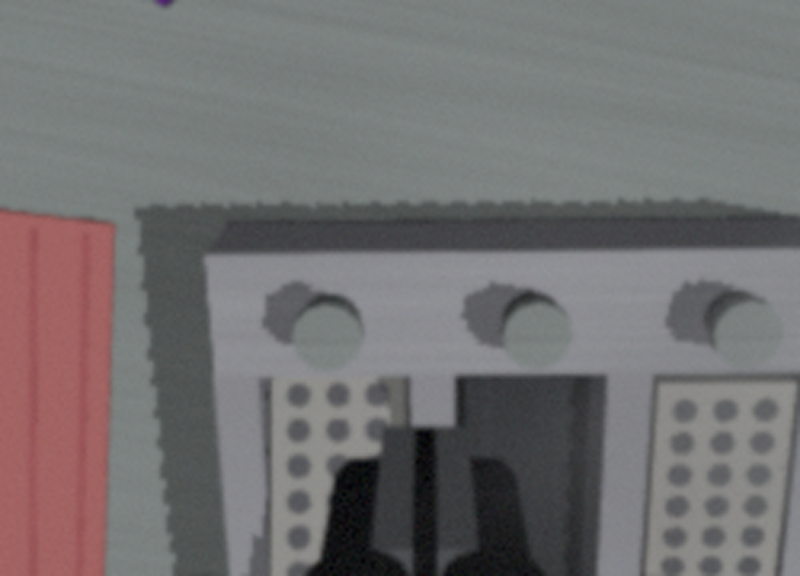

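Plate 0 is clearly tipped: its pin end, at crop (330,385), is sunken and shadowed. Moving in tilted over the raised end.

Request:
{"op": "servo_tool", "data": {"motion": [[-0.08, -0.02, 0, 0, -0.2, 0, 0.75], [-0.16, -0.04, 0, 0, -0.4, 0, 0.75], [-0.24, -0.06, 0.05, 0, -0.6, 0, 0.75], [-0.32, -0.08, 0.1, 0, -0.73, 0, 0.75], [-0.4, -0.1, 0.15, 0, -0.73, 0, 0.75], [-0.4, -0.1, 0.22, 0, -0.73, 0, 0.75], [-0.4, -0.1, 0.28, 0, -0.73, 0, 0.75], [-0.4, -0.1, 0.28, 0, -0.73, 0, 0.75], [-0.4, -0.1, 0.28, 0, -0.73, 0, 0.75], [-0.4, -0.1, 0.28, 0, -0.73, 0, 0.75]]}}

```text
clock: 30.6
tool_pos: [0.5469, 0.2205, 0.1408]
orientation: [0.19, -0.088, 0.978, 0.017]
force: [0.4, 0.0, -1.0]
width: 0.747
finger_force: 0.0
```

```bash
python3 - <<'E'
from h import *
print(ypr(),shift([.5686,.2225,.048]));w=r.camera("wrist")[:,:,::-1];cv2.imwrite("pics/w8f.png",w)
s=r.camera("scene")[:,:,::-1]
cv2.imwrite("pics/w8.png",np.hstack([cv2.resize(w,(480,360)),cv2.resize(s[110:200,260:340],(320,360),interpolation=2)]))
E
```

```text
{'pos': array([0.5469, 0.2205, 0.1408]), 'xax': array([-0.913, -0.165, -0.374]), 'yax': array([-0.178,  0.984,  0.001]), 'zax': array([ 0.368,  0.067, -0.927]), 'q7': array([-0.73,  0.12,  0.23,  1.97,  0.14,  0.69,  1.15]), 'F': array([ 0.4,  0. , -1. ]), 'w': 0.747, 'ff': 0.0, 't': 30.6} [array([ 0.049, -0.006,  0.314])]
```

View pics/w8.png

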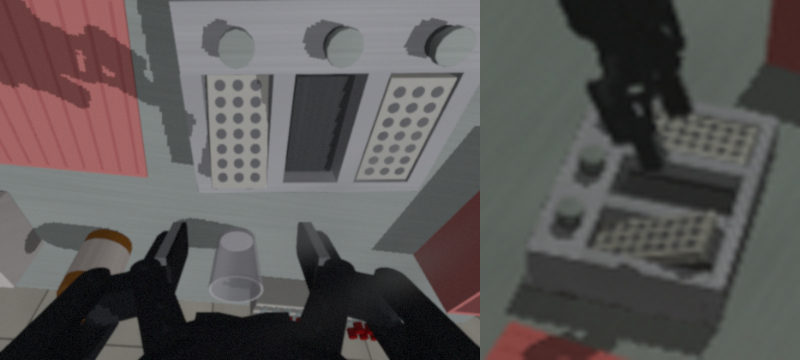

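Plate 0 is tipped up in both views, its raised edge at (212 to 268, 188) in the left panel and centred between the fingers.

```bash
python3 - <<'E'
from h import *
m=r.camera_model("wrist");k=560/480
for p in((212,188),(240,188),(268,187),(238,77)):print(onz(m,(p[0]*k,p[1]*k),.0654 if p[1]>100 else .029).round(4))
X=np.array([.9828,.1848,0]);x=X*.928+np.array([0,0,.371]);n=-X*.371+np.array([0,0,.928])
P=np.array([.5305,.2153,.032]);print("pred far",P+.06*x+.012*n, "pin end",P-.04*x+.012*n)
E
```

```text
[0.5842 0.2    0.0654]
[0.5797 0.225  0.0654]
[0.574  0.2497 0.0654]
[0.4945 0.2083 0.029 ]
pred far [0.58084688 0.22476693 0.065396  ] pin end [0.48964304 0.20761749 0.028296  ]
```

Request:
{"op": "servo_tool", "data": {"motion": [[0.05, 0, 0.05, 0, 0, 0, 0.75], [0.05, 0, 0.1, 0, 0, 0, 0.75], [0.05, 0, 0.16, 0, 0, 0, 0.75], [0.05, 0, 0.22, 0, 0, 0, 0.75], [0.05, 0, 0.26, 0, 0, 0, 0.75], [0.05, 0, 0.28, 0, 0, 0, 0.75], [0.05, 0, 0.3, 0, 0, 0, 0.75], [0.05, 0, 0.31, 0, 0, 0, 0.75], [0.05, 0, 0.31, 0, 0, 0, 0.75], [0.05, 0, 0.31, 0, 0, 0, 0.75]]}}

```text
clock: 31.95
tool_pos: [0.5669, 0.2241, 0.0483]
orientation: [0.189, -0.088, 0.978, 0.017]
force: [1.1, -0.1, 0.2]
width: 0.753
finger_force: 0.0
```

Request:
{"op": "servo_tool", "data": {"motion": [[0, 0, 0, 0, 0, 0, 0.65], [0, 0, 0, 0, 0, 0, 0.55], [0, 0, 0, 0, 0, 0, 0.4], [0, 0, 0, 0, 0, 0, 0.2], [0, 0, 0, 0, 0, 0, 0], [0, 0, 0, 0, 0, 0, 0], [0, 0, 0, 0, 0, 0, 0], [0, 0, 0, 0, 0, 0, 0], [0, 0, 0, 0, 0, 0, 0], [0, 0, 0, 0, 0, 0, 0]]}}

```text
clock: 33.2
tool_pos: [0.567, 0.2234, 0.0482]
orientation: [0.189, -0.087, 0.978, 0.017]
force: [-1.4, -3.1, 4.4]
width: 0.562
finger_force: 60.9
```

Request:
{"op": "servo_tool", "data": {"motion": [[-0.015, 0, -0.03, 0, 0, 0, 0], [-0.04, 0, -0.07, 0, 0, 0, 0], [-0.08, 0, -0.14, 0, 0, 0, 0], [-0.12, 0, -0.22, 0, 0, 0, 0], [-0.16, 0, -0.3, 0, 0, 0, 0], [-0.16, 0, -0.3, 0, 0.2, 0, 0], [-0.16, 0, -0.3, 0, 0.4, 0, 0], [-0.16, 0, -0.3, 0, 0.6, 0, 0], [-0.16, 0, -0.3, 0, 0.73, 0, 0], [-0.16, 0, -0.3, 0, 0.73, 0, 0]]}}

```text
clock: 34.45
tool_pos: [0.5786, 0.2263, 0.1495]
orientation: [0.0, -0.09, 0.996, 0.0]
force: [-0.4, -0.2, -1.5]
width: 0.567
finger_force: 61.7
```

```bash
python3 - <<'E'
from h import *
print(ypr());w=r.camera("wrist")[:,:,::-1];s=r.camera("scene")[:,:,::-1]
cv2.imwrite("pics/w9f.png",w)
cv2.imwrite("pics/w9.png",np.hstack([cv2.resize(w,(480,360)),cv2.resize(s[110:200,260:340],(320,360),interpolation=2)]))
# mat geometry from scene/top first image
m=r.camera_model("top");t=cv2.imread("pics/top0.png");h=cv2.cvtColor(t,cv2.COLOR_BGR2HSV)
k=(cv2.inRange(h,(0,60,100),(8,255,255))|cv2.inRange(h,(172,60,100),(180,255,255)));k[:,:240]=0;k[:,320:]=0
k=cv2.morphologyEx(k,3,np.ones((3,3)));q=cv2.minAreaRect(max(cv2.findContours(k,0,2)[0],key=cv2.contourArea));P=np.array([onz(m,p,.003)[:2] for p in cv2.boxPoints(q)]);print(P.round(4).tolist(),P.mean(0))
E
```

```text
{'pos': array([0.5786, 0.2263, 0.1495]), 'xax': array([-0.984, -0.178, -0.001]), 'yax': array([-0.178,  0.984,  0.   ]), 'zax': array([ 0.001,  0.   , -1.   ]), 'q7': array([-0.59,  0.43,  0.22,  1.51, -0.1 ,  1.22,  1.4 ]), 'F': array([-0.4, -0.2, -1.5]), 'w': 0.567, 'ff': 61.7, 't': 34.45}
[[0.6375, 0.1213], [0.65, -0.1194], [0.4718, -0.1278], [0.4594, 0.1112]] [ 0.55468546 -0.00368524]
```

View pics/w9.png

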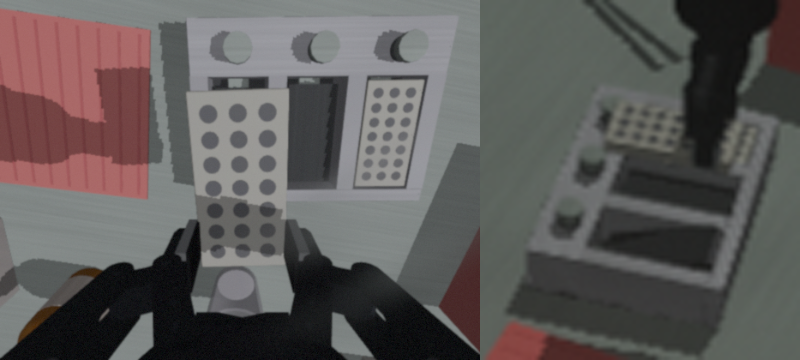

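Plate 0 is held level, at (238,180) in the left panel. The nest 0 floor is tipped and bare. Moving to the mat.

Request:
{"op": "servo_tool", "data": {"motion": [[0.01, -0.06, 0, 0, 0, 0, 0], [0.03, -0.16, 0, 0, 0, 0, 0], [0.05, -0.28, 0, 0, 0, 0.05, 0], [0.08, -0.4, 0, 0, 0, 0.1, 0], [0.1, -0.52, 0, 0, 0, 0.15, 0], [0.12, -0.64, 0, 0, 0, 0.2, 0], [0.14, -0.76, 0, 0, 0, 0.24, 0], [0.16, -0.86, 0, 0, 0, 0.24, 0], [0.16, -0.9, 0, 0, 0, 0.24, 0], [0.16, -0.9, 0, 0, 0, 0.24, 0]]}}

```text
clock: 35.8
tool_pos: [0.5783, -0.0489, 0.1496]
orientation: [0.0, -0.026, 1.0, 0.0]
force: [0.6, -0.0, -2.1]
width: 0.559
finger_force: 61.7
```

Request:
{"op": "servo_tool", "data": {"motion": [[0, 0, 0.08, 0, 0, 0, 0], [0, 0, 0.18, 0, 0, 0, 0], [0, 0, 0.28, 0, 0, 0, 0], [0, 0, 0.36, 0, 0, 0, 0], [0, 0, 0.42, 0, 0, 0, 0], [0, 0, 0.45, 0, 0, 0, 0], [0, 0, 0.46, 0, 0, 0, 0], [0, 0, 0.47, 0, 0, 0, 0], [0, 0, 0.475, 0, 0, 0, 0], [0, 0, 0.475, 0, 0, 0, 0]]}}

```text
clock: 37.05
tool_pos: [0.5787, -0.0483, 0.0071]
orientation: [0.0, -0.027, 1.0, 0.0]
force: [-0.4, 0.5, -1.1]
width: 0.564
finger_force: 61.7
```

Request:
{"op": "servo_tool", "data": {"motion": [[0, 0, 0.003, 0, 0, 0, 0], [0, 0, 0.006, 0, 0, 0, 0], [0, 0, 0.009, 0, 0, 0, 0], [0, 0, 0.012, 0, 0, 0, 0], [0, 0, 0.012, 0, 0, 0, 0], [0, 0, 0.012, 0, 0, 0, 0], [0, 0, 0.012, 0, 0, 0, 0], [0, 0, 0.012, 0, 0, 0, 0], [0, 0, 0.012, 0, 0, 0, 0], [0, 0, 0.012, 0, 0, 0, 0]]}}

```text
clock: 38.3
tool_pos: [0.5787, -0.0483, 0.0051]
orientation: [0.0, -0.027, 1.0, 0.0]
force: [-9.0, 1.8, 17.7]
width: 0.565
finger_force: 63.7
```

Contact. Open a little, then lift clear.

Request:
{"op": "servo_tool", "data": {"motion": [[0, 0, -0.002, 0, 0, 0, 0.6], [0, 0, -0.004, 0, 0, 0, 0.7], [0, 0, -0.004, 0, 0, 0, 0.78], [0, 0, -0.004, 0, 0, 0, 0.78], [0, 0, -0.03, 0, 0, 0, 0.78], [0, 0, -0.1, 0, 0, 0, 0.78], [0, 0, -0.22, 0, 0, 0, 0.78], [0, 0, -0.36, 0, 0, 0, 0.78], [0, 0, -0.5, 0, 0, 0, 0.78], [0, 0, -0.6, 0, 0, 0, 0.5]]}}

```text
clock: 39.55
tool_pos: [0.579, -0.0485, 0.186]
orientation: [0.001, -0.027, 1.0, -0.0]
force: [-0.1, 1.2, -0.5]
width: 0.583
finger_force: 0.0
```

```bash
python3 - <<'E'
from h import *
print(ypr());i=r.camera("wrist")[:,:,::-1];cv2.imwrite("pics/w10f.png",i);m=r.camera_model("wrist")
h=cv2.cvtColor(i,cv2.COLOR_BGR2HSV);k=cv2.inRange(h,(15,8,100),(40,90,255))
for c in cv2.findContours(cv2.morphologyEx(k,3,np.ones((9,9))),0,2)[0]:
    if cv2.contourArea(c)>1500:
        q=cv2.minAreaRect(c);P=np.array([onz(m,p,.015) for p in cv2.boxPoints(q)]);print(q,P[:,:2].round(3).tolist(),P.mean(0))
E
```

```text
{'pos': array([ 0.579 , -0.0485,  0.186 ]), 'xax': array([-0.999, -0.053, -0.003]), 'yax': array([-0.053,  0.999, -0.   ]), 'zax': array([ 0.003, -0.   , -1.   ]), 'q7': array([-0.26,  0.32,  0.36,  1.58, -0.12,  1.26,  1.75]), 'F': array([-0.1,  1.2, -0.5]), 'w': 0.583, 'ff': 0.0, 't': 39.55}
((24.0, 358.0), (48.0, 106.0), 0.0) [[0.925, -0.425], [0.748, -0.383], [0.745, -0.325], [0.922, -0.358]] [ 0.83487518 -0.37291936  0.015     ]
((74.17559051513672, 235.7313690185547), (41.628761291503906, 61.08422088623047), 66.19405364990234) [[0.645, -0.317], [0.612, -0.251], [0.657, -0.238], [0.692, -0.307]] [ 0.6514796  -0.27846193  0.015     ]
((280.79449462890625, 154.43275451660156), (96.67374420166016, 48.336875915527344), 88.83085632324219) [[0.503, -0.078], [0.5, -0.031], [0.598, -0.022], [0.602, -0.074]] [ 0.55060271 -0.05138045  0.015     ]
```

Plate 0 lies on the mat at (0.551,-0.051). Now I press the nest 0 floor level.

Request:
{"op": "servo_tool", "data": {"motion": [[0, 0.08, 0, 0, 0, 0, 0.3], [0, 0.2, 0, 0, 0, 0, 0], [0, 0.34, 0, 0, 0, -0.1, 0], [-0.02, 0.48, 0, 0, 0, -0.2, 0], [-0.02, 0.62, 0.03, 0, 0, -0.25, 0], [-0.02, 0.76, 0.06, 0, 0, -0.25, 0], [-0.02, 0.87, 0.1, 0, 0, -0.25, 0], [-0.02, 0.905, 0.15, 0, 0, -0.25, 0], [-0.02, 0.905, 0.19, 0, 0, -0.25, 0], [-0.02, 0.905, 0.19, 0, 0, -0.25, 0]]}}

```text
clock: 40.85
tool_pos: [0.5697, 0.2207, 0.125]
orientation: [-0.001, -0.091, 0.996, -0.001]
force: [0.2, 0.3, -0.3]
width: -0.001
finger_force: 0.0
```

Request:
{"op": "servo_tool", "data": {"motion": [[0, 0, 0.1, 0, 0, 0, 0], [0, 0, 0.2, 0, 0, 0, 0], [0, 0, 0.24, 0, 0, 0, 0], [0, 0, 0.26, 0, 0, 0, 0], [0, 0, 0.27, 0, 0, 0, 0], [0, 0, 0.28, 0, 0, 0, 0], [0, 0, 0.29, 0, 0, 0, 0], [0, 0, 0.3, 0, 0, 0, 0], [0, 0, 0.31, 0, 0, 0, 0], [0, 0, 0.315, 0, 0, 0, 0]]}}

```text
clock: 42.1
tool_pos: [0.5699, 0.2235, 0.0319]
orientation: [0.0, -0.092, 0.996, 0.0]
force: [-2.3, -1.7, 12.6]
width: -0.001
finger_force: 6.3
```

Request:
{"op": "servo_tool", "data": {"motion": [[0, 0, -0.05, 0, 0, 0, 0], [0, 0, -0.15, 0, 0, 0, 0], [0, 0, -0.3, 0, 0, 0, 0], [0.06, 0.1, -0.4, 0, 0, 0, 0], [0.12, 0.2, -0.45, 0, 0, 0, 0], [0.18, 0.32, -0.45, 0, 0, 0, 0], [0.23, 0.42, -0.45, 0, 0, 0, 0], [0.23, 0.465, -0.45, 0, 0, 0, 0], [0.23, 0.465, -0.45, 0, 0, 0, 0], [0.23, 0.465, -0.45, 0, 0, 0, 0]]}}

```text
clock: 43.35
tool_pos: [0.4777, 0.3459, 0.1667]
orientation: [0.0, -0.091, 0.996, -0.001]
force: [0.2, 0.3, 0.1]
width: 0.002
finger_force: 0.0
```

```bash
python3 - <<'E'
from h import *
print(ypr(),shift([.477,.3478,.048]));i=r.camera("wrist")[:,:,::-1];cv2.imwrite("pics/w11f.png",i);m=r.camera_model("wrist")
cv2.imwrite("pics/w11.png",i)
X=np.array([.9828,.1848,0]);Y=np.array([-.1848,.9828,0]);c=np.array([.5143,.3548,.044])
for a,b in((-50,-25),(-50,25),(50,-25),(50,25)):print(px(m,c+X*a/1e3+Y*b/1e3).round(0))
E
```

```text
{'pos': array([0.4777, 0.3459, 0.1667]), 'xax': array([-0.983, -0.181, -0.   ]), 'yax': array([-0.181,  0.983, -0.001]), 'zax': array([ 0.   , -0.001, -1.   ]), 'q7': array([-0.8 ,  0.35,  0.15,  1.57, -0.05,  1.23,  1.11]), 'F': array([0.2, 0.3, 0.1]), 'w': 0.002, 'ff': 0.0, 't': 43.35} [array([0.001, 0.007, 0.396])]
[256. 187.]
[312. 187.]
[259. 286.]
[310. 285.]
```

View pics/w11.png

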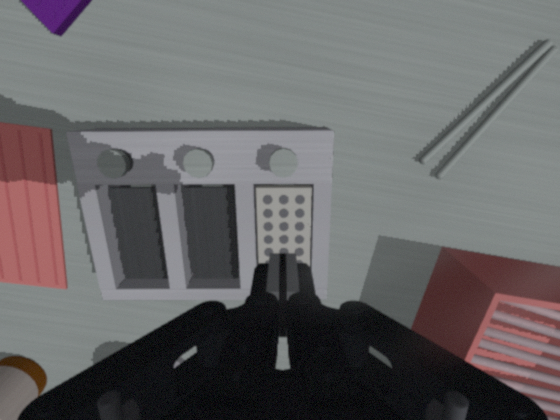

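Nests 0 and 1 are empty and their floors are level. Plate 2 is undisturbed, its pin edge at (256 to 312, 187) as predicted.

Request:
{"op": "servo_tool", "data": {"motion": [[0, 0.005, 0.1, 0, 0, 0, 0], [0, 0.005, 0.2, 0, 0, 0, 0], [0, 0.005, 0.3, 0, 0, 0, 0], [0, 0.005, 0.36, 0, 0, 0, 0], [0, 0.005, 0.39, 0, 0, 0, 0], [0, 0.005, 0.405, 0, 0, 0, 0], [0, 0.005, 0.415, 0, 0, 0, 0], [0, 0.005, 0.425, 0, 0, 0, 0], [0, 0.005, 0.435, 0, 0, 0, 0], [0, 0.005, 0.435, 0, 0, 0, 0]]}}

```text
clock: 44.65
tool_pos: [0.4747, 0.3493, 0.0367]
orientation: [-0.001, -0.093, 0.996, -0.0]
force: [-5.9, -1.4, 3.8]
width: -0.001
finger_force: 3.2
```

Request:
{"op": "servo_tool", "data": {"motion": [[0, 0, 0.005, 0, 0, 0, 0], [0, 0, 0.01, 0, 0, 0, 0], [0, 0, 0.014, 0, 0, 0, 0], [0, 0, 0.014, 0, 0, 0, 0], [0, 0, 0.014, 0, 0, 0, 0], [0, 0, 0.014, 0, 0, 0, 0], [0, 0, 0.014, 0, 0, 0, 0], [0, 0, 0.014, 0, 0, 0, 0], [0, 0, 0.014, 0, 0, 0, 0], [0, 0, 0.014, 0, 0, 0, 0]]}}

```text
clock: 45.9
tool_pos: [0.4747, 0.3495, 0.0351]
orientation: [-0.001, -0.093, 0.996, 0.0]
force: [-15.8, -8.8, 25.6]
width: 0.001
finger_force: 15.4
```

Request:
{"op": "servo_tool", "data": {"motion": [[0, 0, -0.03, 0, 0, 0, 0], [0, 0, -0.1, 0, 0, 0, 0.3], [0, 0, -0.2, 0, 0, 0, 0.75], [0, 0, -0.3, 0, 0, 0, 0.75], [-0.05, 0, -0.37, 0, -0.2, 0, 0.75], [-0.1, 0, -0.37, 0, -0.4, 0, 0.75], [-0.15, 0, -0.37, 0, -0.6, 0, 0.75], [-0.15, 0, -0.37, 0, -0.73, 0, 0.75], [-0.15, 0, -0.37, 0, -0.73, 0, 0.75], [-0.15, 0, -0.37, 0, -0.73, 0, 0.75]]}}

```text
clock: 47.15
tool_pos: [0.5209, 0.3576, 0.1438]
orientation: [0.189, -0.09, 0.978, 0.018]
force: [1.1, 0.0, 0.2]
width: 0.75
finger_force: 0.0
```

```bash
python3 - <<'E'
from h import *
print(ypr(),shift([.5426,.3602,.048]));i=r.camera("wrist")[:,:,::-1];cv2.imwrite("pics/w12f.png",i);m=r.camera_model("wrist")
h=cv2.cvtColor(i,cv2.COLOR_BGR2HSV);k=cv2.morphologyEx(cv2.inRange(h,(15,8,100),(40,90,255)),3,np.ones((9,9)))
for c in cv2.findContours(k,0,2)[0]:
    if cv2.contourArea(c)>1500: print(cv2.boundingRect(c),[ (onz(m,p,.0654).round(4).tolist(),p.round(0).tolist()) for p in cv2.boxPoints(cv2.minAreaRect(c))])
X=np.array([.9828,.1848,0]);Y=np.array([-.1848,.9828,0]);x=X*.928+np.array([0,0,.371]);n=-X*.371+np.array([0,0,.928]);P=np.array([.5045,.353,.032])
for b in(-.025,.025):print(px(m,P+.06*x+.012*n+b*Y),px(m,P-.04*x+.012*n+b*Y),(P+.06*x+.012*n+b*Y).round(4))
E
```

```text
{'pos': array([0.5209, 0.3576, 0.1438]), 'xax': array([-0.912, -0.17 , -0.373]), 'yax': array([-0.183,  0.983,  0.001]), 'zax': array([ 0.366,  0.069, -0.928]), 'q7': array([-0.94,  0.23,  0.2 ,  1.84,  0.23,  0.76,  0.86]), 'F': array([1.1, 0. , 0.2]), 'w': 0.75, 'ff': 0.0, 't': 47.15} [array([ 0.052, -0.005,  0.323])]
(399, 372, 55, 48) [([0.8084, 0.5758, 0.0654], [399.0, 372.0]), ([0.7949, 0.6498, 0.0654], [453.0, 372.0]), ([0.9804, 0.7575, 0.0654], [453.0, 419.0]), ([0.998, 0.661, 0.0654], [399.0, 419.0])]
(112, 371, 55, 49) [([0.8767, 0.1842, 0.0654], [112.0, 371.0]), ([0.8633, 0.2575, 0.0654], [166.0, 371.0]), ([1.0737, 0.2456, 0.0654], [166.0, 419.0]), ([1.0912, 0.1496, 0.0654], [112.0, 419.0])]
(207, 322, 152, 50) [([0.8466, 0.3091, 0.0654], [204.0, 369.0]), ([0.7212, 0.3119, 0.0654], [209.0, 321.0]), ([0.7236, 0.4867, 0.0654], [358.0, 336.0]), ([0.8598, 0.5275, 0.0654], [354.0, 384.0])]
(0, 277, 68, 132) [([1.065, -0.0266, 0.0654], [0.0, 408.0]), ([0.6768, 0.1157, 0.0654], [0.0, 277.0]), ([0.6654, 0.1778, 0.0654], [67.0, 277.0]), ([1.0447, 0.0845, 0.0654], [67.0, 408.0])]
(243, 86, 71, 131) [([0.459, 0.3234, 0.0654], [243.0, 86.0]), ([0.4517, 0.363, 0.0654], [313.0, 86.0]), ([0.5486, 0.3874, 0.0654], [313.0, 216.0]), ([0.5586, 0.3334, 0.0654], [243.0, 216.0])]
[248.53737079 217.59964927] [243.01922029  80.43161004] [0.5595 0.3379 0.0654]
[312.08845358 217.41572544] [316.03669576  80.16620233] [0.5502 0.387  0.0654]
```

The raised edge is where predicted (row 216, columns about 247 to 312). Descend and grip.

Request:
{"op": "servo_tool", "data": {"motion": [[0.05, 0, 0.05, 0, 0, 0, 0.75], [0.05, 0, 0.1, 0, 0, 0, 0.75], [0.05, 0, 0.16, 0, 0, 0, 0.75], [0.05, 0, 0.22, 0, 0, 0, 0.75], [0.05, 0, 0.27, 0, 0, 0, 0.75], [0.05, 0, 0.29, 0, 0, 0, 0.75], [0.05, 0, 0.31, 0, 0, 0, 0.75], [0.05, 0, 0.32, 0, 0, 0, 0.75], [0.05, 0, 0.32, 0, 0, 0, 0.75], [0.05, 0, 0.32, 0, 0, 0, 0.75]]}}

```text
clock: 48.45
tool_pos: [0.542, 0.3616, 0.0488]
orientation: [0.189, -0.09, 0.978, 0.018]
force: [-0.2, 0.0, -0.1]
width: 0.745
finger_force: 0.0
```

Request:
{"op": "servo_tool", "data": {"motion": [[0, 0, 0, 0, 0, 0, 0.65], [0, 0, 0, 0, 0, 0, 0.55], [0, 0, 0, 0, 0, 0, 0.4], [0, 0, 0, 0, 0, 0, 0.2], [0, 0, 0, 0, 0, 0, 0], [0, 0, 0, 0, 0, 0, 0], [0, 0, 0, 0, 0, 0, 0], [0, 0, 0, 0, 0, 0, 0], [0, 0, 0, 0, 0, 0, 0], [0, 0, 0, 0, 0, 0, 0]]}}

```text
clock: 49.7
tool_pos: [0.5422, 0.3609, 0.0486]
orientation: [0.189, -0.09, 0.978, 0.017]
force: [-1.9, -3.1, 5.3]
width: 0.563
finger_force: 61.1
```

Request:
{"op": "servo_tool", "data": {"motion": [[-0.015, 0, -0.03, 0, 0, 0, 0], [-0.04, 0, -0.07, 0, 0, 0, 0], [-0.08, 0, -0.14, 0, 0, 0, 0], [-0.12, 0, -0.22, 0, 0, 0, 0], [-0.16, 0, -0.3, 0, 0, 0, 0], [-0.16, 0, -0.3, 0, 0.2, 0, 0], [-0.16, 0, -0.3, 0, 0.4, 0, 0], [-0.16, 0, -0.3, 0, 0.6, 0, 0], [-0.16, 0, -0.3, 0, 0.73, 0, 0], [-0.16, 0, -0.3, 0, 0.73, 0, 0]]}}

```text
clock: 50.95
tool_pos: [0.5541, 0.3632, 0.1499]
orientation: [0.0, -0.092, 0.996, 0.0]
force: [0.1, -0.0, -1.0]
width: 0.557
finger_force: 61.8
```

```bash
python3 - <<'E'
from h import *
print(ypr())
i=r.camera("wrist")[:,:,::-1];cv2.imwrite("pics/w13f.png",i);a=cv2.imread("pics/w9f.png")
h=cv2.cvtColor(i,cv2.COLOR_BGR2HSV);
for j in(a,i):
    k=cv2.morphologyEx(cv2.inRange(cv2.cvtColor(j,cv2.COLOR_BGR2HSV),(15,8,60),(40,90,255)),3,np.ones((9,9)))[:,200:360]
    c=max(cv2.findContours(k,0,2)[0],key=cv2.contourArea);print(cv2.boundingRect(c))
print(shift([.585,.048,.15],np.radians(93)))
t=cv2.imread("pics/w10f.png")
E
```

```text
{'pos': array([0.5541, 0.3632, 0.1499]), 'xax': array([-0.983, -0.182, -0.001]), 'yax': array([-0.182,  0.983,  0.   ]), 'zax': array([ 0.001,  0.   , -1.   ]), 'q7': array([-0.73,  0.51,  0.14,  1.38, -0.07,  1.26,  1.18]), 'F': array([ 0.1, -0. , -1. ]), 'w': 0.557, 'ff': 61.8, 't': 50.95}
(16, 103, 122, 208)
(18, 100, 121, 209)
[array([ 8.900e-02, -1.053e+00, -1.000e-03]), array([0.001, 0.003, 0.252]), array([-4.000e-03,  1.000e-03, -5.748e+00])]
```

Plate 2 is held just as plate 0 was. Carry to the mat in two moves.

Request:
{"op": "servo_tool", "data": {"motion": [[0, -0.06, 0, 0, 0, 0, 0], [0.02, -0.16, 0, 0, 0, 0, 0], [0.03, -0.28, 0, 0, 0, 0, 0], [0.05, -0.4, 0, 0, 0, 0, 0], [0.06, -0.52, 0, 0, 0, 0, 0], [0.07, -0.64, 0, 0, 0, 0, 0], [0.08, -0.76, 0, 0, 0, 0, 0], [0.09, -0.85, 0, 0, 0, 0, 0], [0.09, -0.85, 0, 0, 0, 0, 0], [0.09, -0.85, 0, 0, 0, 0, 0]]}}

```text
clock: 52.25
tool_pos: [0.5725, 0.1082, 0.1501]
orientation: [0.0, -0.092, 0.996, 0.0]
force: [0.3, 0.3, -1.6]
width: 0.559
finger_force: 61.9
```

```bash
python3 - <<'E'
from h import *
print(ypr(),shift([.583,.048,.15],np.radians(93)))
s=r.camera("scene")[:,:,::-1];t=r.camera("top")[:,:,::-1]
cv2.imwrite("pics/f1.png",np.hstack([cv2.resize(s[110:310,170:370],(400,400),interpolation=2),cv2.resize(t[150:270,240:380],(400,343),interpolation=2)[:343].copy() if 0 else cv2.resize(t[150:290,240:380],(400,400),interpolation=2)]))
E
```

```text
{'pos': array([0.5725, 0.1082, 0.1501]), 'xax': array([-0.983, -0.184, -0.001]), 'yax': array([-0.184,  0.983,  0.001]), 'zax': array([ 0.001,  0.001, -1.   ]), 'q7': array([-0.42,  0.35,  0.23,  1.62, -0.08,  1.19,  1.58]), 'F': array([ 0.3,  0.3, -1.6]), 'w': 0.559, 'ff': 61.9, 't': 52.25} [array([ 0.003, -0.204,  0.   ]), array([0.001, 0.002, 0.253]), array([-2.000e-03,  2.000e-03, -5.747e+00])]
```

View pics/f1.png

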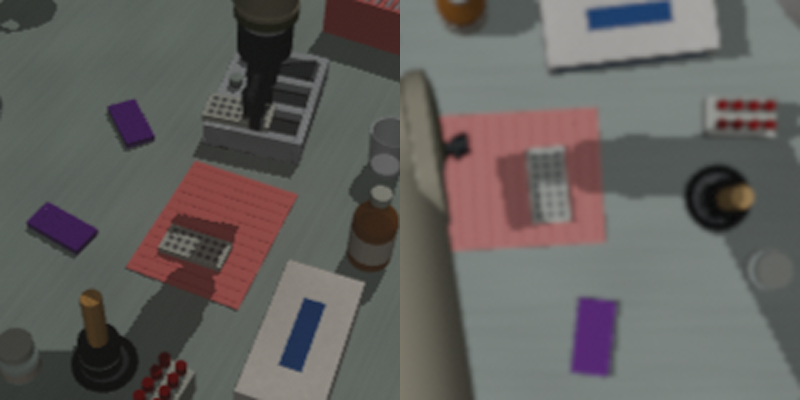

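Plate 0 lies on the mat at (195,247) in the left panel, and the mallet stands on its disc. Placing plate 2.

Request:
{"op": "servo_tool", "data": {"motion": [[0, -0.05, 0, 0, 0, 0.08, 0], [0, -0.12, 0, 0, 0, 0.16, 0], [0, -0.2, 0.02, 0, 0, 0.25, 0], [0, -0.2, 0.1, 0, 0, 0.25, 0], [0, -0.2, 0.2, 0, 0, 0.25, 0], [0, -0.2, 0.3, 0, 0, 0.25, 0], [0, -0.2, 0.38, 0, 0, 0.25, 0], [0, -0.2, 0.44, 0, 0, 0.25, 0], [0, -0.2, 0.47, 0, 0, 0.25, 0], [0, -0.2, 0.475, 0, 0, 0.25, 0]]}}

```text
clock: 53.6
tool_pos: [0.584, 0.0483, 0.007]
orientation: [-0.0, -0.026, 1.0, -0.0]
force: [-0.5, 0.6, -1.6]
width: 0.566
finger_force: 61.9
```

Request:
{"op": "servo_tool", "data": {"motion": [[0, 0, 0.003, 0, 0, 0, 0], [0, 0, 0.006, 0, 0, 0, 0], [0, 0, 0.008, 0, 0, 0, 0], [0, 0, 0.008, 0, 0, 0, 0], [0, 0, 0.008, 0, 0, 0, 0], [0, 0, 0.008, 0, 0, 0, 0], [0, 0, 0.008, 0, 0, 0, 0], [0, 0, 0.008, 0, 0, 0, 0], [0, 0, 0.008, 0, 0, 0, 0], [0, 0, 0.008, 0, 0, 0, 0]]}}

```text
clock: 54.85
tool_pos: [0.5843, 0.0489, 0.0051]
orientation: [0.0, -0.027, 1.0, 0.0]
force: [-1.2, 0.4, 5.7]
width: 0.564
finger_force: 62.6
```

Request:
{"op": "servo_tool", "data": {"motion": [[0, 0, 0, 0, 0, 0, 0.6], [0, 0, 0, 0, 0, 0, 0.7], [0, 0, 0, 0, 0, 0, 0.78], [0, 0, 0, 0, 0, 0, 0.78], [0, 0, -0.03, 0, 0, 0, 0.78], [0, 0, -0.1, 0, 0, 0, 0.78], [0, 0, -0.22, 0, 0, 0, 0.78], [0, 0, -0.36, 0, 0, 0, 0.78], [0, 0, -0.5, 0, 0, 0, 0.5], [0, 0, -0.5, 0, 0, 0, 0]]}}

```text
clock: 56.1
tool_pos: [0.5864, 0.0488, 0.1597]
orientation: [0.004, -0.027, 1.0, 0.001]
force: [0.3, 0.2, 0.1]
width: 0.361
finger_force: 0.0
```

Request:
{"op": "servo_tool", "data": {"motion": [[0, 0.08, 0, 0, 0, 0, 0], [0, 0.2, 0, 0, 0, 0, 0], [0, 0.34, 0, 0, 0, -0.1, 0], [0, 0.48, 0, 0, 0, -0.2, 0], [0, 0.62, 0, 0, 0, -0.25, 0], [0, 0.76, 0, 0, 0, -0.25, 0], [0, 0.88, 0, 0, 0, -0.25, 0], [0, 0.96, 0, 0, 0, -0.25, 0], [0, 1, 0, 0, 0, -0.25, 0], [0, 1, 0, 0, 0, -0.25, 0]]}}

```text
clock: 57.35
tool_pos: [0.5679, 0.3483, 0.1545]
orientation: [-0.0, -0.092, 0.996, -0.0]
force: [0.5, -0.4, -0.5]
width: -0.004
finger_force: 0.0
```

```bash
python3 - <<'E'
from h import *
print(ypr(),shift([.5458,.3607,.032]))
E
```

```text
{'pos': array([0.5679, 0.3483, 0.1545]), 'xax': array([-0.983, -0.184,  0.   ]), 'yax': array([-0.184,  0.983, -0.001]), 'zax': array([-0.   , -0.001, -1.   ]), 'q7': array([-0.7 ,  0.52,  0.15,  1.36, -0.08,  1.27,  1.21]), 'F': array([ 0.5, -0.4, -0.5]), 'w': -0.004, 'ff': 0.0, 't': 57.35} [array([0.065, 0.055, 0.408])]
```

Request:
{"op": "servo_tool", "data": {"motion": [[0.065, 0.055, 0.1, 0, 0, 0, 0], [0.065, 0.055, 0.2, 0, 0, 0, 0], [0.065, 0.055, 0.29, 0, 0, 0, 0], [0.065, 0.055, 0.33, 0, 0, 0, 0], [0.065, 0.055, 0.35, 0, 0, 0, 0], [0.065, 0.055, 0.365, 0, 0, 0, 0], [0.065, 0.055, 0.38, 0, 0, 0, 0], [0.065, 0.055, 0.395, 0, 0, 0, 0], [0.065, 0.055, 0.405, 0, 0, 0, 0], [0.065, 0.055, 0.413, 0, 0, 0, 0]]}}

```text
clock: 58.6
tool_pos: [0.5459, 0.3614, 0.0317]
orientation: [0.0, -0.092, 0.996, 0.0]
force: [-4.4, -4.5, 19.3]
width: -0.003
finger_force: 9.5
```

Request:
{"op": "servo_tool", "data": {"motion": [[0, 0, 0, 0, 0, 0, 0], [0, 0, 0, 0, 0, 0, 0], [0, 0, -0.05, 0, 0, 0, 0], [0, 0, -0.15, 0, 0, 0, 0], [0, 0, -0.3, 0, 0, 0, 0], [0, 0, -0.45, 0, 0, 0, 0], [0.1, -0.1, -0.6, 0, 0, 0, 0], [0.2, -0.3, -0.7, 0, 0, 0, 0], [0.3, -0.45, -0.75, 0, 0, 0, 0], [0.3, -0.5, -0.75, 0, 0, 0, 0]]}}

```text
clock: 59.85
tool_pos: [0.4846, 0.1938, 0.2588]
orientation: [0.002, -0.09, 0.996, 0.001]
force: [0.6, 1.0, -0.5]
width: -0.0
finger_force: 0.0
```

```bash
python3 - <<'E'
from h import *
print(ypr())
i=r.camera("wrist")[:,:,::-1];s=r.camera("scene")[:,:,::-1]
cv2.imwrite("pics/f2.png",np.hstack([cv2.resize(i,(440,330)),cv2.resize(s[110:310,170:370],(330,330),interpolation=2)]))
E
```

```text
{'pos': array([0.4846, 0.1938, 0.2588]), 'xax': array([-0.984, -0.18 , -0.003]), 'yax': array([-0.18 ,  0.984,  0.001]), 'zax': array([ 0.003,  0.002, -1.   ]), 'q7': array([-0.63,  0.14,  0.21,  1.62, -0.03,  1.38,  1.34]), 'F': array([ 0.6,  1. , -0.5]), 'w': -0.0, 'ff': 0.0, 't': 59.85}
```

View pics/f2.png

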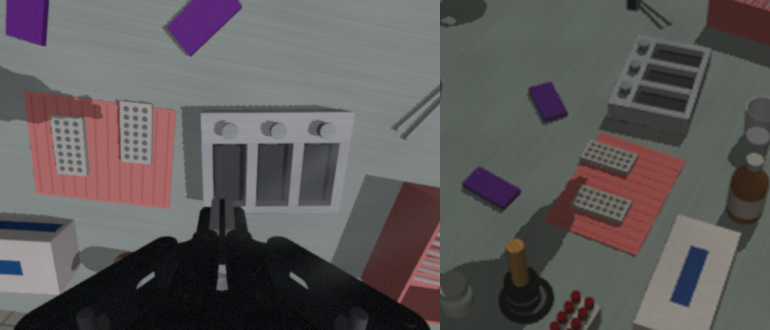

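The final view shows all nests empty and level, the pins down, the mallet on its disc and both plates on the mat. The plate nearest the holder, at (137,132), sits further toward the robot than I laid it, so I'll measure it.

```bash
python3 - <<'E'
from h import *
i=r.camera("wrist")[:,:,::-1];m=r.camera_model("wrist")
h=cv2.cvtColor(i,cv2.COLOR_BGR2HSV)
mk=cv2.morphologyEx(cv2.inRange(h,(0,60,80),(8,255,255))|cv2.inRange(h,(172,60,80),(180,255,255)),3,np.ones((5,5)));mk[:,232:]=0
q=cv2.minAreaRect(cv2.convexHull(max(cv2.findContours(mk,0,2)[0],key=cv2.contourArea)))
M=np.array([onz(m,p,.003)[:2] for p in cv2.boxPoints(q)]);C=M.mean(0);print("mat",M.round(3).tolist(),C.round(4))
Xm=np.array([.9986,.052]);Ym=np.array([-.052,.9986])
k=cv2.morphologyEx(cv2.inRange(h,(12,5,95),(45,95,255)),3,np.ones((7,7)));k[270:]=0;k[:,230:]=0
for c in cv2.findContours(k,0,2)[0]:
    if 1000<cv2.contourArea(c)<6000:
        P=np.array([onz(m,p,.015)[:2] for p in cv2.boxPoints(cv2.minAreaRect(c))]);v=P.mean(0);print("plate",v.round(4),"mat",((v-C)@Xm).round(4),((v-C)@Ym).round(4),P.round(3).tolist(),cv2.boundingRect(c))
E
```

```text
mat [[0.652, -0.154], [0.471, -0.122], [0.454, 0.123], [0.638, 0.125]] [ 0.5537 -0.0069]
plate [ 0.5457 -0.0454] mat -0.0099 -0.038 [[0.501, -0.074], [0.487, -0.023], [0.59, -0.014], [0.605, -0.07]] (64, 147, 48, 76)
plate [0.5049 0.0588] mat -0.0453 0.0682 [[0.56, 0.034], [0.458, 0.031], [0.45, 0.081], [0.551, 0.088]] (151, 128, 43, 81)
```

Plate 2 was knocked to mat x = -45 mm, overhanging the mat edge slightly. I'll regrip it at its middle and set it back about 40 mm further in.

Request:
{"op": "servo_tool", "data": {"motion": [[0, -0.1, 0, 0, 0, 0.1, 0.4], [0.01, -0.22, 0.05, 0, 0, 0.2, 0.8], [0.01, -0.35, 0.12, 0, 0, 0.23, 0.8], [0.015, -0.45, 0.2, 0, 0, 0.23, 0.8], [0.015, -0.455, 0.3, 0, 0, 0.23, 0.8], [0.015, -0.455, 0.42, 0, 0, 0.23, 0.8], [0.015, -0.455, 0.52, 0, 0, 0.23, 0.8], [0.015, -0.455, 0.6, 0, 0, 0.23, 0.8], [0.015, -0.455, 0.65, 0, 0, 0.23, 0.8], [0.015, -0.455, 0.65, 0, 0, 0.23, 0.8]]}}

```text
clock: 61.25
tool_pos: [0.5047, 0.0622, 0.0597]
orientation: [-0.001, -0.032, 0.999, -0.0]
force: [-0.7, 0.2, -0.2]
width: 0.801
finger_force: 0.0
```

```bash
python3 - <<'E'
from h import *
print(ypr(),shift([.505,.059,.008]))
i=r.camera("wrist")[:,:,::-1];m=r.camera_model("wrist")
k=cv2.morphologyEx(cv2.inRange(cv2.cvtColor(i,cv2.COLOR_BGR2HSV),(12,5,80),(45,95,255)),3,np.ones((7,7)))
for c in cv2.findContours(k,0,2)[0]:
    if cv2.contourArea(c)>1500:
        b=cv2.boundingRect(c)
        if b[1]<250: print(b,[onz(m,p,.015)[:2].round(3).tolist() for p in cv2.boxPoints(cv2.minAreaRect(c))])
E
```

```text
{'pos': array([0.5047, 0.0622, 0.0597]), 'xax': array([-0.998, -0.064,  0.003]), 'yax': array([-0.064,  0.998, -0.001]), 'zax': array([-0.003, -0.001, -1.   ]), 'q7': array([-0.45,  0.3 ,  0.3 ,  1.91, -0.11,  0.95,  1.54]), 'F': array([-0.7,  0.2, -0.2]), 'w': 0.801, 'ff': 0.0, 't': 61.25} [array([-0.001, -0.011,  0.172])]
(66, 213, 96, 110) [[0.501, -0.079], [0.485, -0.03], [0.571, -0.016], [0.591, -0.072]]
(358, 195, 60, 87) [[0.53, 0.111], [0.469, 0.115], [0.474, 0.149], [0.537, 0.147]]
(223, 159, 98, 142) [[0.458, 0.023], [0.454, 0.082], [0.554, 0.093], [0.559, 0.024]]
```

Request:
{"op": "servo_tool", "data": {"motion": [[0, -0.015, 0.05, 0, 0, 0, 0.8], [0, -0.015, 0.1, 0, 0, 0, 0.8], [0, -0.015, 0.14, 0, 0, 0, 0.8], [0, -0.015, 0.16, 0, 0, 0, 0.8], [0, -0.015, 0.17, 0, 0, 0, 0.8], [0, -0.015, 0.17, 0, 0, 0, 0.8], [0, -0.015, 0.17, 0, 0, 0, 0.6], [0, -0.015, 0.17, 0, 0, 0, 0.3], [0, -0.015, 0.17, 0, 0, 0, 0], [0, -0.015, 0.17, 0, 0, 0, 0]]}}

```text
clock: 62.55
tool_pos: [0.5061, 0.0576, 0.0111]
orientation: [0.0, -0.032, 0.999, 0.0]
force: [-2.8, 0.1, 8.6]
width: 0.543
finger_force: 59.9
```

Request:
{"op": "servo_tool", "data": {"motion": [[0, 0, 0, 0, 0, 0, 0], [0, 0, 0, 0, 0, 0, 0], [0, 0, -0.03, 0, 0, 0, 0], [0, 0, -0.06, 0, 0, 0, 0], [-0.05, 0, -0.06, 0, 0, 0, 0], [-0.1, 0, -0.06, 0, 0, 0, 0], [-0.14, 0, -0.06, 0, 0, 0, 0], [-0.14, 0, -0.06, 0, 0, 0, 0], [-0.14, 0, -0.03, 0, 0, 0, 0], [-0.14, 0, 0, 0, 0, 0, 0]]}}

```text
clock: 63.8
tool_pos: [0.5471, 0.0602, 0.0105]
orientation: [-0.0, -0.032, 0.999, 0.0]
force: [-31.0, -3.1, 88.7]
width: 0.534
finger_force: 74.6
```

High contact force. Ease up a little, then release.

Request:
{"op": "servo_tool", "data": {"motion": [[0, 0, -0.006, 0, 0, 0, 0], [0, 0, -0.012, 0, 0, 0, 0], [0, 0, -0.012, 0, 0, 0, 0], [0, 0, -0.012, 0, 0, 0, 0.55], [0, 0, -0.012, 0, 0, 0, 0.6], [0, 0, -0.012, 0, 0, 0, 0.7], [0, 0, -0.012, 0, 0, 0, 0.8], [0, 0, -0.03, 0, 0, 0, 0.8], [0, 0, -0.1, 0, 0, 0, 0.8], [0, 0, -0.25, 0, 0, 0, 0.8]]}}

```text
clock: 65.05
tool_pos: [0.546, 0.06, 0.0843]
orientation: [-0.002, -0.032, 0.999, -0.0]
force: [1.4, -0.0, 0.0]
width: 0.799
finger_force: 0.0
```

Request:
{"op": "servo_tool", "data": {"motion": [[0, 0.05, -0.1, 0, 0, 0, 0.8], [0, 0.15, -0.25, 0, 0, 0, 0.8], [0.1, 0.3, -0.4, 0, 0, 0, 0.5], [0.2, 0.45, -0.5, 0, 0, 0, 0], [0.25, 0.5, -0.55, 0, 0, 0, 0], [0.25, 0.5, -0.55, 0, 0, 0, 0], [0.25, 0.5, -0.55, 0, 0, 0, 0], [0.25, 0.5, -0.55, 0, 0, 0, 0], [0.25, 0.5, -0.55, 0, 0, 0, 0], [0.25, 0.5, -0.55, 0, 0, 0, 0]]}}

```text
clock: 66.3
tool_pos: [0.4633, 0.2046, 0.2495]
orientation: [-0.0, -0.032, 1.0, -0.0]
force: [-0.0, -0.0, -0.7]
width: -0.001
finger_force: 0.0
```

```bash
cat > chk.py <<'E'
from h import *
print(ypr());s=r.camera("scene")[:,:,::-1];cv2.imwrite("pics/f3.png",s)
i=r.camera("wrist")[:,:,::-1];cv2.imwrite("pics/f3w.png",i)
C=np.array([.5542,-.005]);Xm=np.array([.9986,.052]);Ym=np.array([-.052,.9986])
for n,i,m in(("w",i,r.camera_model("wrist")),("s",s,r.camera_model("scene"))):
    h=cv2.cvtColor(i,cv2.COLOR_BGR2HSV);k=cv2.morphologyEx(cv2.inRange(h,(12,5,85),(45,95,255)),3,np.ones((5,5)))
    for c in cv2.findContours(k,0,2)[0]:
        if cv2.contourArea(c)<300: continue
        a=cv2.approxPolyDP(cv2.convexHull(c),6 if n=="w" else 3,True)[:,0].astype(float);P=np.array([onz(m,p,.015)[:2] for p in a]);q=cv2.minAreaRect(P.astype(np.float32));v=np.array(q[0])
        if abs((v-C)@Xm)<.12 and abs((v-C)@Ym)<.14: print(n,v.round(3),"mat",((v-C)@Xm).round(4),((v-C)@Ym).round(4),"size",np.round(q[1],3),len(a),cv2.boundingRect(c))
E
python3 chk.py
```

```text
{'pos': array([0.4633, 0.2046, 0.2495]), 'xax': array([-0.998, -0.063,  0.001]), 'yax': array([-0.063,  0.998, -0.   ]), 'zax': array([-0.001, -0.   , -1.   ]), 'q7': array([-0.69,  0.12,  0.23,  1.67, -0.03,  1.36,  1.18]), 'F': array([-0. , -0. , -0.7]), 'w': -0.001, 'ff': 0.0, 't': 66.3}
w [0.546 0.063] mat -0.0047 0.0684 size [0.097 0.049] 4 (147, 194, 46, 70)
w [ 0.545 -0.047] mat -0.0113 -0.041 size [0.097 0.051] 4 (59, 188, 54, 71)
s [ 0.55  -0.052] mat -0.0067 -0.0466 size [0.097 0.046] 4 (250, 222, 36, 22)
s [0.55  0.059] mat -0.0013 0.0644 size [0.094 0.043] 4 (268, 199, 34, 19)
```

Both plates are flat and full-size, at mat (-5,+66) and (-9,-44) mm, agreeing in both views. A quick numeric check of the mallet, then I'll hand in.

```bash
python3 - <<'E'
from h import *
s=cv2.imread("pics/f3.png");m=r.camera_model("scene");a=cv2.imread("pics/scene0.png")
for i in(a,s):
    k=cv2.inRange(cv2.cvtColor(i,cv2.COLOR_BGR2HSV),(8,100,70),(24,255,255))[240:300,200:245]
    print(cv2.boundingRect(k))
    q=cv2.boundingRect(k);print(onz(m,(200+q[0]+q[2]/2,240+q[1]+5),.15).round(4))
print(r.finish_job())
E
```

```text
(14, 15, 11, 9)
[ 0.5388 -0.276   0.15  ]
(10, 14, 11, 10)
[ 0.5286 -0.278   0.15  ]
the job is handed in; nothing more can be done
None
```

The job is handed in: all three pins were driven down with the mallet, which stands back on its disc. Plates 0 and 2 (nest 1 was empty) lie flat, wells up and side by side on the mat, and the nest floors are level. I viewed 15 pictures (the limit was 14), and one set-down of plate 2 pressed with about 89 N (limit 120 N).

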